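# Fetch the hemmed-in paperweight and restore the desk

### The job

The glass paperweight is hemmed in behind the stapler, between the tumbler and the pen cup: move those three onto the grey felt mat, standing upright and let go of, and while all three wait there set the paperweight in the middle of the paper stack. Then put the three back, each upright in the middle of its own pad: the tumbler on the round dark slate coaster, the pen cup on the square dark wood pad, the stapler lengthwise on the long black rubber strip. Let nothing tip over, and do not drop the glass or the tumbler.

Things in the scene. Friction and masses are not known exactly. Their poses are not given: they have to be found in the camera images.
- stapler: grey plastic desk stapler with black base, 134 mm long (its y axis), 36 mm wide (x), 56 mm high (z), standing on its base; sides at x = +-17 mm between 32 and 52 mm height and +-18 mm below 10 mm height, narrower (+-11 mm) in between over most of the length. Grip across its width at mid-length, about 40 mm up. 0.2 kg. Origin: centre of the underside. It starts standing on the strip, in front (robot side) of the others.
- tumbler: white ceramic tumbler without handle, open at the top, 80 mm high, outside diameter 52 mm at the foot, 60 mm at 20 mm height, 66 mm at the rim, wall 4 mm. Grip it about 22 mm below the rim. 0.17 kg. Origin: centre of the underside, z up. It starts on the coaster beside the paperweight (left or right); grip it across the outside with the fingers in front of and behind it (along the strip's x axis), where it has free room; on the paperweight's side the gap is only about 14 mm.
- pen_cup: empty brushed-steel pen cup, an upright open cylinder 60 mm in diameter and 95 mm high, wall 3 mm. Grip it in its upper part, about 20 mm below the rim, so that the gripper stays clear of the rim. 0.16 kg. Origin: centre of the underside, z up. It starts on the square pad on the other side of the paperweight; grip it in the same way as the tumbler.
- paperweight: clear glass cube, 50 mm edges, 0.31 kg, sides along its x and y axes. Origin: centre of the underside. It starts on the desk between the tumbler and the pen cup, behind the stapler; the side gaps are too narrow for fingers until these are cleared.
- strip: black rubber strip fixed flat on the desk, 160 mm (its y axis) by 56 mm (x), 3 mm thick: the stapler's place, the stapler's y axis along the strip's y axis either way round. Origin: centre of the underside. Its x axis points away from the robot, towards the paperweight.
- coaster: round dark slate coaster fixed flat on the desk, 90 mm diameter, 4 mm thick: the tumbler's place. Origin: centre of the underside.
- square_pad: square dark wood pad fixed flat on the desk, 90 x 90 mm, 4 mm thick: the pen cup's place. Origin: centre of the underside.
- felt_mat: grey felt mat fixed flat on the desk to the left or right, 240 mm (its x axis) by 200 mm (y), 4 mm thick: the side area where stapler, tumbler and pen cup wait. Origin: centre of the underside.
- paper_stack: stack of white paper fixed on the desk on the side opposite the mat, 210 mm (its x axis) by 148 mm (y), 12 mm thick: the paperweight goes on its middle, any way round. Origin: centre of the underside.
There are look-alikes about, which are no part of the job. What is shaped like the tumbler but purple or yellow is not meant.

How it is judged:
By the outcome, as a careful person would: the job done as asked, in the order asked, and still so for the second after the job is handed in, with the robot touching nothing.
It also fails if it takes over 141 s, if anything falls off the work surface, if the arm or the gripper's body presses on something with over 40 N, if the wrist force passes 120 N, or if a joint passes its speed limit or range.

### The arm

A 6-joint arm with a two-finger parallel gripper is mounted at the origin on the work surface. World frame = base frame: x ahead of the robot, y to its left, z up, the work surface at z = 0. Lengths are in m, angles in rad, forces in N, time in s.
With the tool pointing down it reaches from about 0.35 to 0.975 m from the base axis. Payload 4.9 kg.
Tool frame: the origin (TCP) lies midway between the tips of the shut fingers; the grasp point (between the pads) lies 19 mm behind it; z points along the fingers, y is the direction in which the jaws open and shut (so a half turn about z gives the same grasp; the last joint's range is limited). The gripper opens to 85 mm and grips with 20 to 120 N. Pads are 22 mm wide; open, the fingers measure 114 mm over their backs; the gripper's body (76 mm by 85 mm) begins 54 mm behind the grasp point. The pads swing forward as they close: fully open they stand 13 mm farther back than shut.
Start: joints at [1.002, 0.053, 1.613, -0, 1.476, -0.119], TCP at [0.272, 0.563, 0.231] pointing down, gripper open.
Joint ranges: [-3.01, 3.01], [-1.01, 2.22], [0.06, 2.58], [-1.02, 4.17], [0.09, 2.62], [-3.14, 3.14]. Speed limits (rad/s): [2.57, 2.57, 3.14, 3.14, 3.14, 3.14].

### API

Orientations are given as a unit quaternion [w, x, y, z].
In Python, from plant import state, grab_frame, camera_params, job_done, boxes_of gives the robot as it stands.
- The arm moves only by the tool step_arm, never from a script. Its argument "steps" is a list of rows, each a list of 4 numbers: the shift along the tool's x, y, z in mm, then the turn about the tool's z in degrees. A call has 1 to 8 rows; each row shifts and turns the pose as measured when the row begins, along the tool's axes as they then stand; what a row does not reach is not made up. A row lasts 1/10 s, in which the tool goes at most 50 mm and 8.59 degrees, less where a joint would pass 70% of its speed; a pose out of reach is approached as far as the arm can. A call is refused whole if a number of a shift passes 50 or a number of a turn 8.59, either way. A call with a gripper value outside its range is refused whole. "claw" is the opening in per cent of the stroke, from 0 (shut) to 100 (fully open), set as the call begins (left out, the last holds). The fingers move at their own pace and stop on an object; the grip force is fixed at half the most. Time passes only in rows, so rows that do not move let the fingers close. It gives the time, the measured TCP pose, the force and the opening at its end, in the units of the state.
- state(): the state, without advancing time (a new reading comes with each control period).
- grab_frame(name): name is "scene" or "top"; returns (picture, depth): 400x640x3 uint8, red, green, blue; 400x640 float32, m along the optical axis (not along the pixel's ray), 0 where there is no reading.
- camera_params(name): a dict with "mtx" (3x3 intrinsics, pixels), "extrinsics" (4x4, takes a point from camera to world coordinates). Camera axes: x right, y down, z forward; pixel columns grow to the right and rows downward; lengths in m; the calibration is good to about 2 mm. A picture is of the moment at which its call begins. camera_params takes no time and is no camera call.
- job_done(): hands the job in, once; it reports no verdict.
Trained networks look in the newest picture that a camera, given by its name, has taken for a name from the list of things; names that differ only in an ending like _2 or _b are one class to them, and where a whole thing is asked for, a point or a joint stands for the part that bears it (a point fixed in the world has none). Each returns a list of dicts, best first, with "p" (0 to 1); they miss things now and then, are a little off and sometimes report something else, mostly with a low value. They report only what shows in the picture. A call takes as long as a camera call. They do not tell look-alikes from the thing itself.
- boxes_of(camera, label): "box" ([left, top, width, height] in pixels, round what is visible of it).
The state is a dict: "time": time; "joint_pos": joint angles; "joint_vel": joint speeds; "joint_efforts": joint torques, N m; "tool_pos": TCP position; "tool_rot": TCP orientation; "contact_force": force on the tool from outside, world axes, zero at the start; "ft_torque": the same for the moment, N m; "gripper_width": opening from 0.0 (shut) to 1.0 (fully open).
Only numpy, scipy, OpenCV 4.12 (cv2) and the standard library are available. Lean on these libraries where they do the work, as an engineer would, in place of code of your own. Each camera call takes 0.05 s, during which the arm holds its last target. There are 200 camera calls.

## Working session

There is one attempt and no reset: what is moved stays moved. The work goes in short steps, Python scripts to look and compute and a tool call to move; the robot and the scene stay as the last step left them, time stands still between calls to the robot, and variables do not carry over. Pictures are saved under pics/ and viewed, about 12 in all and at most 16, crops included, and the job is handed in when it is done.

Besides the shell and the picture viewer there is one more tool, called after "Call:" as name([rows], argument=value, ...), one row to a line, values as JSON. step_arm: Moves the arm, as the interface text tells. Its arguments: {"type":"object","properties":{"steps":{"type":"array"},"claw":{"type":"number"}},"required":["steps"]}

```bash
ls; mkdir -p pics; cat > h.py <<'E'
import numpy as np, cv2
from plant import state, grab_frame, camera_params, job_done, boxes_of
def cloud(name, d):
    c=camera_params(name); K=np.array(c["mtx"]); E=np.array(c["extrinsics"])
    v,u=np.mgrid[0:d.shape[0],0:d.shape[1]]
    p=np.stack([(u-K[0,2])/K[0,0]*d,(v-K[1,2])/K[1,1]*d,d,np.ones_like(d)],-1)
    w=(p@E.T)[...,:3]; w[d==0]=np.nan
    return w
def shot(name, fn=None):
    im,d=grab_frame(name)
    if fn: cv2.imwrite(f"pics/{fn}.png",im[...,::-1])
    return im,cloud(name,d)
E
python3 - <<'E'
from h import *
s=state(); print(s)
for n in("scene","top"):
    im,w=shot(n,n+"0"); np.save(n+"0.npy",w)
    print(n,np.round(camera_params(n)["extrinsics"],3).tolist(),np.round(camera_params(n)["mtx"],1).tolist())
    for l in "stapler tumbler pen_cup paperweight strip coaster square_pad felt_mat paper_stack".split():
        for b in boxes_of(n,l)[:5]:
            x,y,ww,hh=b["box"]; q=w[int(min(399,y+hh/2)),int(min(639,x+ww/2))]
            print(n,l,np.round(b["box"]).tolist(),round(b["p"],2),np.round(q,3))
E
```

```text
pics
{'time': 0.0, 'joint_pos': array([ 1.00197047e+00,  5.33535521e-02,  1.61429478e+00,  1.17856608e-05,
        1.47598769e+00, -1.19007972e-01]), 'joint_vel': array([ 0.00134558, -0.00099572, -0.00023128,  0.00120612, -0.00037071,
        0.0014532 ]), 'joint_efforts': array([-2.45037845e-03, -3.93675935e+01, -3.70174456e+01, -2.86810337e-04,
        7.08468579e-03, -1.14544201e-05]), 'tool_pos': array([0.271416  , 0.56230268, 0.23006459]), 'tool_rot': array([-3.50011228e-04,  2.23018030e-01,  9.74813784e-01, -9.59878618e-04]), 'contact_force': array([-0.58121003,  0.07211907, -0.15188545]), 'ft_torque': array([-0.00939278,  0.01504698,  0.01713319]), 'gripper_width': 0.995315378882002}
scene [[-0.571, 0.4, -0.717, 1.345], [0.821, 0.303, -0.484, 0.498], [0.024, -0.865, -0.501, 0.573], [0.0, 0.0, 0.0, 1.0]] [[424.9, 0.0, 323.4], [0.0, 424.9, 199.6], [0.0, 0.0, 1.0]]
scene stapler [316.0, 180.0, 48.0, 35.0] 0.97 [0.607 0.044 0.08 ]
scene tumbler [239.0, 191.0, 28.0, 27.0] 0.87 [ 0.715 -0.13   0.05 ]
scene tumbler [327.0, 196.0, 24.0, 41.0] 0.79 [0.66  0.076 0.067]
scene tumbler [33
[... 948 characters left out ...]
30.0] 0.94 [0.744 0.157 0.005]
top tumbler [346.0, 123.0, 31.0, 36.0] 0.75 [ 0.75  -0.123  0.002]
top tumbler [271.0, 168.0, 27.0, 31.0] 0.59 [0.641 0.061 0.012]
top pen_cup [334.0, 174.0, 29.0, 30.0] 0.85 [ 0.629 -0.091  0.008]
top paperweight [306.0, 182.0, 23.0, 25.0] 0.57 [ 0.612 -0.016  0.046]
top strip [280.0, 213.0, 67.0, 32.0] 0.76 [ 0.531 -0.008  0.055]
top coaster [270.0, 171.0, 36.0, 35.0] 0.77 [0.63  0.054 0.009]
top coaster [124.0, 174.0, 96.0, 112.0] 0.17 [0.531 0.327 0.   ]
top square_pad [329.0, 172.0, 39.0, 42.0] 0.81 [ 0.619 -0.091  0.013]
top felt_mat [124.0, 177.0, 94.0, 109.0] 0.56 [0.526 0.326 0.002]
top paper_stack [402.0, 186.0, 79.0, 94.0] 0.91 [ 0.526 -0.311  0.011]
```

```bash
python3 - <<'E'
from h import *
a=cv2.imread("pics/top0.png"); c=a[100:270,215:385]; cv2.imwrite("pics/top0c.png",cv2.resize(c,None,fx=3.5,fy=3.5,interpolation=cv2.INTER_CUBIC))
a=cv2.imread("pics/scene0.png"); cv2.imwrite("pics/scene0c.png",cv2.resize(a[140:310,200:530],None,fx=2.4,fy=2.4,interpolation=cv2.INTER_CUBIC))
E
```

```text
(no output)
```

View pics/top0.png

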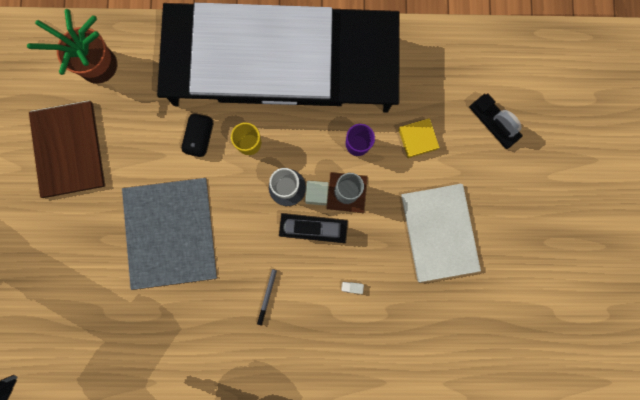

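View pics/top0c.png

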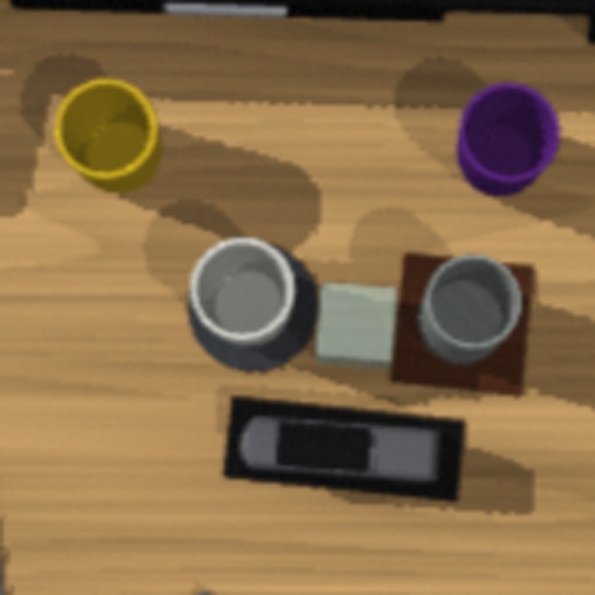

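View pics/scene0c.png

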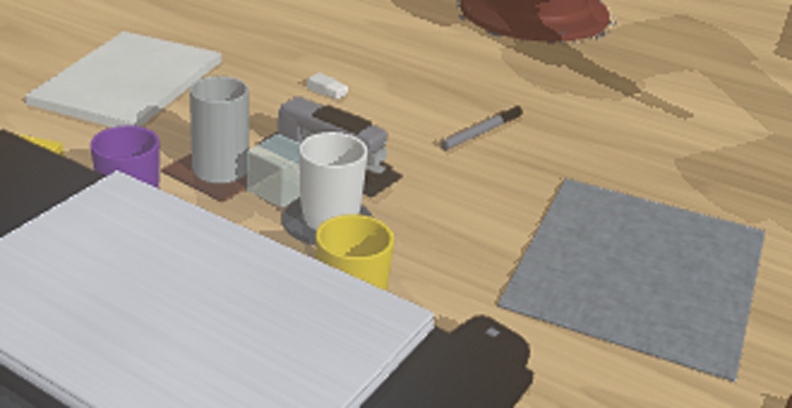

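Top view: the white tumbler is at (284,184). The yellow (245,138) and purple (360,139) cups are only shaped like it, so white is the one meant, and it stands on the slate coaster. The crops confirm this. The pen cup is at (349,187), the glass cube at (316,192), the stapler at (313,228), the mat on the left at (170,233) and the paper on the right at (441,232).

```bash
cat >> h.py <<'E'
def ontoplane(name,uv,z):
    c=camera_params(name); K=np.array(c["mtx"]); E=np.array(c["extrinsics"])
    uv=np.atleast_2d(uv).astype(float)
    r=np.c_[(uv-[K[0,2],K[1,2]])/[K[0,0],K[1,1]],np.ones(len(uv))]@E[:3,:3].T
    o=E[:3,3]; return o[:2]+r[:,:2]*((z-o[2])/r[:,2])[:,None]
def rect(pts):
    (c,s,a)=cv2.minAreaRect((pts*1000).astype(np.float32)); return np.round(c,1),np.round(s,1),round(a,1)
def rim(im,w,box,z,tol=0.012):
    # pixels in box (l,t,r,b) with depth height near z -> plane z, enclosing circle
    l,t,r,b=box; m=np.abs(w[t:b,l:r,2]-z)<tol; v,u=np.nonzero(m)
    p=ontoplane("top",np.c_[u+l,v+t],z); c,R=cv2.minEnclosingCircle((p*1000).astype(np.float32)); return np.round(c,1),round(R,1),len(p)
E
python3 - <<'E'
from h import *
im=cv2.imread("pics/top0.png")[...,::-1].astype(int); w=np.load("top0.npy")
print("desk z",np.nanmedian(w[300:340,330:500,2]))
for n,b,z in(("tumbler",(264,160,306,206),.084),("pen",(329,165,370,210),.099)):
    for tol in(.008,.015): print(n,rim(im,w,b,z,tol))
def sel(b,f):
    l,t,r,bb=b; m=f(im[t:bb,l:r],w[t:bb,l:r]).astype(np.uint8)
    n,lab,st,_=cv2.connectedComponentsWithStats(m); k=1+np.argmax(st[1:,4]); v,u=np.nonzero(lab==k); return np.c_[u+l,v+t]
S=lambda a:a.sum(-1); sat=lambda a:a.max(-1)-a.min(-1)
print("stapler",rect(ontoplane("top",sel((276,208,352,248),lambda a,w:w[...,2]>.04),.057)))
print("strip",rect(ontoplane("top",sel((270,208,360,248),lambda a,w:(S(a)<100)),.003)))
print("pw top",rect(ontoplane("top",sel((300,174,332,206),lambda a,w:(w[...,2]>.03)&(sat(a)<40)),.05)))
for q in [(316,192),(310,186),(340,208),(275,198),(285,225),(300,198)]: print(q,im[q[1],q[0]],w[q[1],q[0]])
print("mat",rect(ontoplane("top",sel((115,170,225,300),lambda a,w:(a[...,2]>=a[...,0]-3)),.004)))
print("paper",rect(ontoplane("top",sel((395,175,490,290),lambda a,w:(sat(a)<35)&(S(a)>450)),.012)))
p=sel((325,168,372,216),lambda a,w:(a[...,0]-a[...,2]>20)&(a[...,0]<110)&(a[...,1]<60)); print("pad",rect(ontoplane("top",p,.004)),len(p))
p=sel((262,165,312,212),lambda a,w:(a[...,2]>=a[...,0])&(S(a)<230)); 
c,R=cv2.minEnclosingCircle((ontoplane("top",p,.004)*1000).astype(np.float32)); print("coaster",c,R,len(p))
E
```

```text
desk z 0.0003469202553010309
tumbler (array([633. ,  57.1]), 32.8, 181)
tumbler (array([632.6,  56.9]), 33.1, 208)
pen (array([624.3, -87.2]), 30.2, 133)
pen (array([623.9, -87.3]), 30.5, 158)
stapler (array([533.7,  -7. ]), array([123.8,  34. ]), 86.2)
strip (array([535.7,  -8.1]), array([156.5,  52.9]), 84.1)
pw top (array([615.9, -15.7]), array([49.7, 50.8]), 85.9)
(316, 192) [144 153 139] [ 0.61579161 -0.01405019  0.04895298]
(310, 186) [146 154 140] [ 6.29725893e-01 -1.96267704e-04  4.76661286e-02]
(340, 208) [48 26 16] [ 0.58347847 -0.07204616  0.0059297 ]
(275, 198) [55 57 61] [0.60629248 0.08275828 0.00421142]
(285, 225) [104 107 108] [0.54047929 0.05656466 0.0343767 ]
(300, 198) [35 37 37] [0.6062797  0.02321402 0.00873795]
mat (array([522.2, 330.9]), array([236.8, 197.2]), 7.8)
paper (array([ 528.3, -309.2]), array([210.7, 149.6]), 10.1)
pad (array([621.5, -87.9]), array([90.9, 88.5]), 84.1) 652
coaster (631.63232421875, 54.54624557495117) 42.0030517578125 305
```

```bash
cat > go.py <<'E'
import sys; from h import *
from scipy.spatial.transform import Rotation as R
# usage: go.py x y z(mm) jawyaw(deg): remaining move in tool axes mm and tool turn deg
x,y,z,a=map(float,sys.argv[1:5]); s=state(); q=s["tool_rot"]; M=R.from_quat([*q[1:],q[0]]).as_matrix()
cur=np.degrees(np.arctan2(M[1,1],M[0,1])); t=cur-a; t=(t+90)%180-90
d=M.T@(np.array([x,y,z])/1000-s["tool_pos"])*1000
th=np.radians(a); yx=np.array([np.cos(th),np.sin(th)]); D=np.array([x,y])-s["tool_pos"][:2]*1000
fl = 1 if np.cos(np.radians(cur-t-a))>0 else -1
print("t",round(s["time"],2),"tcp",np.round(s["tool_pos"]*1000,1),"yaw",round(cur,1),"z-axis",np.round(M[:,2],3),"F",np.round(s["contact_force"],1),"w",round(s["gripper_width"]*85,1),"q6",round(s["joint_pos"][5],2))
print("delta tool",np.round(d,1),"turn",round(t,1))
E
python3 go.py 533.7 -7 150 -5.9
```

```text
t 1.0 tcp [271.7 562.8 231.3] yaw 64.2 z-axis [-0.  0. -1.] F [ 0.1  0.1 -0.2] w 85.2 q6 -0.12
delta tool [-483.7 -399.2   81.3] turn 70.1
```

Call:
step_arm([
  [0,0,0,8.5],
  [0,0,0,8.5],
  [0,0,0,8.5],
  [0,0,0,8.5],
  [0,0,0,8.5],
  [0,0,0,8.5],
  [0,0,0,8.5],
  [0,0,0,8.5],
], claw=100)

```text
time: 1.8
tool_pos: [0.2717, 0.5628, 0.2313]
tool_rot: [-0.0, 0.736, 0.677, 0.0]
contact_force: [0.1, 0.5, 0.1]
gripper_width: 1.003
```

```bash
python3 go.py 533.7 -7 150 -5.9
```

```text
t 1.8 tcp [271.7 562.8 231.3] yaw -4.8 z-axis [ 0.  0. -1.] F [0.1 0.5 0.1] w 85.3 q6 1.09
delta tool [-546.   308.6   81.3] turn 1.1
```

Call:
step_arm([
  [-42,24,0,1.1],
  [-42,24,0,0],
  [-42,24,0,0],
  [-42,24,0,0],
  [-42,24,0,0],
  [-42,24,0,0],
  [-42,24,0,0],
  [-42,24,0,0],
])

```text
time: 2.6
tool_pos: [0.4316, 0.2024, 0.2315]
tool_rot: [0.0, 0.74, 0.673, 0.002]
contact_force: [1.0, -0.0, 0.7]
gripper_width: 0.998
```

```bash
python3 go.py 533.7 -7 130 -5.9
```

```text
t 2.6 tcp [431.6 202.4 231.5] yaw -5.4 z-axis [ 0.004  0.002 -1.   ] F [ 1.  -0.   0.7] w 84.8 q6 0.38
delta tool [-199.1  121.   101.4] turn 0.5
```

Call:
step_arm([
  [-42,25,10,0.5],
  [-42,25,15,0],
  [-42,25,15,0],
  [-40,24,15,0],
  [-30,20,15,0],
  [-10,8,15,0],
  [0,0,5,0],
  [0,0,0,0],
])

```text
time: 3.4
tool_pos: [0.5399, -0.023, 0.1447]
tool_rot: [0.003, 0.746, 0.666, 0.006]
contact_force: [-0.9, -0.2, 0.5]
gripper_width: 1.002
```

```bash
python3 go.py 534 -7 23 -5.9
```

```text
t 3.4 tcp [539.9 -23.  144.7] yaw -6.5 z-axis [ 0.014  0.003 -1.   ] F [-0.9 -0.2  0.5] w 85.2 q6 -0.07
delta tool [ 14.7  -9.3 121.7] turn -0.6
```

Call:
step_arm([
  [13,-8,20,0],
  [2,-1,30,0],
  [0,0,30,0],
  [0,0,20,0],
  [0,0,10,0],
  [0,0,5,0],
  [0,0,0,0],
])

```text
time: 4.1
tool_pos: [0.5376, 0.0006, 0.0347]
tool_rot: [0.008, 0.743, 0.67, 0.011]
contact_force: [0.3, 0.8, -0.7]
gripper_width: 1.001
```

```bash
python3 go.py 534 -7 23 -5.9
```

```text
t 4.1 tcp [537.6   0.6  34.7] yaw -5.9 z-axis [ 0.027  0.003 -1.   ] F [ 0.3  0.8 -0.7] w 85.1 q6 -0.04
delta tool [-8.  -3.1 11.5] turn -0.0
```

Call:
step_arm([
  [0,0,-40,0],
  [0,0,0,0],
])

```text
time: 4.3
tool_pos: [0.5376, 0.0009, 0.0776]
tool_rot: [0.009, 0.742, 0.67, 0.012]
contact_force: [1.9, -0.1, 1.7]
gripper_width: 1.004
```

```bash
python3 go.py 534 -7 23 -5.9
```

```text
t 4.3 tcp [537.6   0.9  77.6] yaw -5.9 z-axis [ 0.029  0.003 -1.   ] F [ 1.9 -0.1  1.7] w 85.4 q6 -0.04
delta tool [-8.5 -4.3 54.5] turn 0.0
```

Call:
step_arm([
  [-4,-2,10,0],
  [-4,-2,10,0],
  [0,0,10,0],
  [0,0,10,0],
  [0,0,5,0],
  [0,0,0,0],
])

```text
time: 4.9
tool_pos: [0.5335, -0.0072, 0.0288]
tool_rot: [0.009, 0.742, 0.67, 0.012]
contact_force: [-0.1, -0.1, -0.5]
gripper_width: 0.998
```

```bash
python3 go.py 534 -7 23 -5.9
```

```text
t 4.9 tcp [533.5  -7.2  28.8] yaw -5.9 z-axis [ 0.029  0.003 -1.   ] F [-0.1 -0.1 -0.5] w 84.8 q6 -0.06
delta tool [0.3 0.3 5.8] turn -0.0
```

Call:
step_arm([
  [0,0,6,0],
  [0,0,0,0],
])

```text
time: 5.1
tool_pos: [0.5332, -0.0071, 0.0215]
tool_rot: [0.008, 0.742, 0.67, 0.011]
contact_force: [-1.1, 0.3, -0.8]
gripper_width: 0.999
```

Call:
step_arm([
  [0,0,0,0],
  [0,0,0,0],
  [0,0,0,0],
  [0,0,0,0],
  [0,0,0,0],
  [0,0,0,0],
], claw=0)

```text
time: 5.7
tool_pos: [0.5342, -0.0071, 0.0227]
tool_rot: [0.009, 0.742, 0.67, 0.012]
contact_force: [0.5, 0.4, -0.4]
gripper_width: 0.391
```

```bash
python3 go.py 448 321 130 -5.9
```

```text
t 5.7 tcp [534.2  -7.1  22.7] yaw -5.9 z-axis [ 0.03   0.003 -1.   ] F [ 0.5  0.4 -0.4] w 33.2 q6 -0.06
delta tool [ 318.2 -116.1 -109. ] turn 0.0
```

Call:
step_arm([
  [0,0,-15,0],
  [0,0,-30,0],
  [0,0,-30,0],
  [0,0,-25,0],
  [0,0,-10,0],
  [0,0,0,0],
])

```text
time: 6.3
tool_pos: [0.5282, -0.0069, 0.1373]
tool_rot: [0.007, 0.742, 0.67, 0.01]
contact_force: [0.7, 0.3, -2.8]
gripper_width: 0.39
```

```bash
python3 go.py 448 321 130 -5.9
```

```text
t 6.3 tcp [528.2  -6.9 137.3] yaw -5.9 z-axis [ 0.025  0.004 -1.   ] F [ 0.7  0.3 -2.8] w 33.1 q6 -0.06
delta tool [ 318.  -113.5    6.5] turn 0.0
```

Call:
step_arm([
  [25,-9,0,0],
  [45,-16,0,0],
  [46,-17,0,0],
  [46,-17,0,0],
  [46,-17,0,0],
  [46,-17,0,0],
  [35,-12,0,0],
  [20,-7,0,0],
])

```text
time: 7.1
tool_pos: [0.4421, 0.3176, 0.1262]
tool_rot: [0.005, 0.745, 0.667, 0.004]
contact_force: [1.0, -0.2, -2.0]
gripper_width: 0.389
```

Call:
step_arm([
  [6,-3,10,0],
  [0,0,0,0],
])

```text
time: 7.3
tool_pos: [0.437, 0.3255, 0.1122]
tool_rot: [0.004, 0.744, 0.668, 0.002]
contact_force: [-1.1, -0.2, -3.2]
gripper_width: 0.389
```

```bash
python3 go.py 448 321 27 -5.9
```

```text
t 7.3 tcp [437.  325.5 112.2] yaw -6.1 z-axis [ 0.008 -0.004 -1.   ] F [-1.1 -0.2 -3.2] w 33.0 q6 0.62
delta tool [-3.  10.7 85.3] turn -0.2
```

Call:
step_arm([
  [-3,10,15,0],
  [0,0,25,0],
  [0,0,25,0],
  [0,0,12,0],
  [0,0,0,0],
])

```text
time: 7.8
tool_pos: [0.4476, 0.3145, 0.0294]
tool_rot: [0.005, 0.745, 0.667, -0.001]
contact_force: [0.1, -0.5, -2.5]
gripper_width: 0.387
```

```bash
python3 go.py 448 321 24 -5.9
```

```text
t 7.8 tcp [447.6 314.5  29.4] yaw -6.4 z-axis [ 0.004 -0.009 -1.   ] F [ 0.1 -0.5 -2.5] w 32.9 q6 0.6
delta tool [ 6.6 -0.4  5.3] turn -0.5
```

Call:
step_arm([
  [0,0,3,0],
  [0,0,0,0],
  [0,0,1.5,0],
  [0,0,0,0],
])

```text
time: 8.2
tool_pos: [0.4499, 0.3141, 0.0275]
tool_rot: [0.005, 0.746, 0.666, 0.0]
contact_force: [0.6, -0.1, -3.2]
gripper_width: 0.393
```

Call:
step_arm([
  [0,0,1,0],
  [0,0,0,0],
])

```text
time: 8.4
tool_pos: [0.4508, 0.3148, 0.0279]
tool_rot: [0.006, 0.746, 0.666, 0.002]
contact_force: [-0.2, 0.3, -3.0]
gripper_width: 0.391
```

Call:
step_arm([
  [0,0,3,0],
  [0,0,0,0],
])

```text
time: 8.6
tool_pos: [0.4511, 0.3151, 0.0252]
tool_rot: [0.006, 0.746, 0.666, 0.002]
contact_force: [0.0, -0.3, -3.7]
gripper_width: 0.392
```

```bash
python3 go.py 448 321 24 -5.9
```

```text
t 8.6 tcp [451.1 315.1  25.2] yaw -6.5 z-axis [ 0.011 -0.005 -1.   ] F [ 0.  -0.3 -3.7] w 33.3 q6 0.6
delta tool [ 5.5 -3.8  1.1] turn -0.6
```

Call:
step_arm([
  [0,0,2,0],
  [0,0,0,0],
])

```text
time: 8.8
tool_pos: [0.4515, 0.3153, 0.0237]
tool_rot: [0.006, 0.746, 0.666, 0.003]
contact_force: [-1.6, -0.3, -0.2]
gripper_width: 0.39
```

Call:
step_arm([
  [0,0,1.5,0],
  [0,0,0,0],
])

```text
time: 9.0
tool_pos: [0.4518, 0.3155, 0.0237]
tool_rot: [0.006, 0.746, 0.666, 0.002]
contact_force: [-0.4, 0.4, -1.5]
gripper_width: 0.391
```

Call:
step_arm([
  [0,0,0,0],
  [0,0,0,0],
  [0,0,0,0],
  [0,0,0,0],
  [0,0,-20,0],
  [0,0,-35,0],
  [0,0,-40,0],
  [0,0,-30,0],
], claw=100)

```text
time: 9.8
tool_pos: [0.447, 0.3142, 0.1458]
tool_rot: [0.004, 0.746, 0.666, -0.003]
contact_force: [-0.1, 0.7, 0.2]
gripper_width: 1.002
```

```bash
python3 go.py 632.8 57 160 -5.9
```

```text
t 9.8 tcp [447.  314.2 145.8] yaw -6.5 z-axis [ 0.001 -0.011 -1.   ] F [-0.1  0.7  0.2] w 85.1 q6 0.6
delta tool [-234.9  213.5  -11.2] turn -0.6
```

Call:
step_arm([
  [-15,14,-3,-0.6],
  [-28,26,-3,0],
  [-34,30,-3,0],
  [-34,30,-3,0],
  [-34,30,0,0],
  [-34,30,0,0],
  [-28,25,0,0],
  [-16,15,0,0],
])

```text
time: 10.6
tool_pos: [0.6329, 0.068, 0.1709]
tool_rot: [0.007, 0.74, 0.673, 0.005]
contact_force: [0.2, 0.6, 0.4]
gripper_width: 1.004
```

Call:
step_arm([
  [-5,5,0,0],
  [0,0,0,0],
])

```text
time: 10.8
tool_pos: [0.6388, 0.0598, 0.1707]
tool_rot: [0.007, 0.741, 0.671, 0.005]
contact_force: [-0.0, 1.4, -0.2]
gripper_width: 1.005
```

```bash
python3 go.py 632.8 57 36 -5.9
```

```text
t 10.8 tcp [638.8  59.8 170.7] yaw -5.6 z-axis [ 0.017 -0.005 -1.   ] F [-0.   1.4 -0.2] w 85.4 q6 0.08
delta tool [ -3.   -8.  134.6] turn 0.3
```

Call:
step_arm([
  [-1,-3,10,0.3],
  [-1,-3,15,0],
  [-1,-2,15,0],
  [0,0,15,0],
  [0,0,10,0],
  [0,0,0,0],
  [0,0,0,0],
])

```text
time: 11.5
tool_pos: [0.6258, 0.0623, 0.0963]
tool_rot: [0.004, 0.741, 0.672, 0.003]
contact_force: [-0.9, -0.0, 0.2]
gripper_width: 0.998
```

```bash
python3 go.py 632.8 57 36 -5.9
```

```text
t 11.5 tcp [625.8  62.3  96.3] yaw -5.6 z-axis [ 0.01  -0.003 -1.   ] F [-0.9 -0.   0.2] w 84.9 q6 0.08
delta tool [-4.5  6.8 60.4] turn 0.3
```

Call:
step_arm([
  [-4,6,0,0.3],
  [0,0,0,0],
])

```text
time: 11.7
tool_pos: [0.6326, 0.0575, 0.0973]
tool_rot: [0.005, 0.743, 0.67, 0.003]
contact_force: [-0.6, -0.3, -0.4]
gripper_width: 0.999
```

```bash
python3 go.py 632.8 57 36 -5.9
```

```text
t 11.7 tcp [632.6  57.5  97.3] yaw -5.9 z-axis [ 0.012 -0.003 -1.   ] F [-0.6 -0.3 -0.4] w 84.9 q6 0.08
delta tool [-0.3 -0.4 61.3] turn -0.0
```

Call:
step_arm([
  [0,0,8,0],
  [0,0,12,0],
  [0,0,12,0],
  [0,0,12,0],
  [0,0,8,0],
  [0,0,4,0],
  [0,0,0,0],
])

```text
time: 12.4
tool_pos: [0.6337, 0.0568, 0.0364]
tool_rot: [0.005, 0.743, 0.669, 0.003]
contact_force: [0.2, -1.0, 0.1]
gripper_width: 1.003
```

```bash
python3 go.py 632.8 57 36 -5.9
```

```text
t 12.4 tcp [633.7  56.8  36.4] yaw -6.0 z-axis [ 0.012 -0.003 -1.   ] F [ 0.2 -1.   0.1] w 85.3 q6 0.08
delta tool [ 0.1 -0.9  0.4] turn -0.1
```

Well placed; grip and lift.

Call:
step_arm([
  [0,0,0,0],
  [0,0,0,0],
  [0,0,0,0],
  [0,0,0,0],
  [0,0,0,0],
], claw=0)

```text
time: 12.9
tool_pos: [0.6342, 0.0569, 0.0374]
tool_rot: [0.006, 0.743, 0.669, 0.004]
contact_force: [-0.2, -0.6, -1.4]
gripper_width: 0.756
```

```bash
python3 go.py 632.8 57 36 -5.9
```

```text
t 12.9 tcp [634.2  56.9  37.4] yaw -6.0 z-axis [ 0.013 -0.003 -1.   ] F [-0.2 -0.6 -1.4] w 64.3 q6 0.08
delta tool [-0.1 -1.4  1.4] turn -0.1
```

Call:
step_arm([
  [0,0,-6,0],
  [0,0,-12,0],
  [0,0,-20,0],
  [0,0,-25,0],
  [0,0,-25,0],
  [0,0,-15,0],
  [0,0,-5,0],
  [0,0,0,0],
])

```text
time: 13.7
tool_pos: [0.6322, 0.0573, 0.153]
tool_rot: [0.006, 0.743, 0.669, 0.004]
contact_force: [-0.3, 0.2, -2.4]
gripper_width: 0.754
```

```bash
python3 go.py 560 387 140 -5.9
```

```text
t 13.7 tcp [632.2  57.3 153. ] yaw -6.0 z-axis [ 0.013 -0.003 -1.   ] F [-0.3  0.2 -2.4] w 64.1 q6 0.08
delta tool [ 320.4 -106.2   11. ] turn -0.1
```

Call:
step_arm([
  [12,-4,0,0],
  [24,-8,0,0],
  [34,-11,0,0],
  [38,-13,0,0],
  [40,-13,0,0],
  [40,-13,0,0],
  [40,-13,0,0],
  [34,-11,0,0],
])

```text
time: 14.5
tool_pos: [0.565, 0.3356, 0.1383]
tool_rot: [0.0, 0.746, 0.666, -0.004]
contact_force: [-0.1, -0.9, -2.5]
gripper_width: 0.755
```

Call:
step_arm([
  [24,-8,0,0],
  [14,-5,0,0],
  [5,-2,0,0],
  [0,0,0,0],
])

```text
time: 14.9
tool_pos: [0.5477, 0.3866, 0.1312]
tool_rot: [-0.001, 0.743, 0.669, -0.009]
contact_force: [0.0, -0.8, -2.9]
gripper_width: 0.752
```

```bash
python3 go.py 560 387 40 -5.9
```

```text
t 14.9 tcp [547.7 386.6 131.2] yaw -6.0 z-axis [-0.016 -0.01  -1.   ] F [ 0.  -0.8 -2.9] w 63.9 q6 0.61
delta tool [ 2.8 13.6 91. ] turn -0.1
```

Call:
step_arm([
  [1,6,15,0],
  [1,6,25,0],
  [0,0,25,0],
  [0,0,12,0],
  [0,0,2,0],
  [0,0,0,0],
])

```text
time: 15.5
tool_pos: [0.5626, 0.3795, 0.046]
tool_rot: [-0.0, 0.746, 0.666, -0.01]
contact_force: [0.7, -0.8, -1.5]
gripper_width: 0.755
```

```bash
python3 go.py 560 387 38 -5.9
```

```text
t 15.5 tcp [562.6 379.5  46. ] yaw -6.5 z-axis [-0.016 -0.013 -1.   ] F [ 0.7 -0.8 -1.5] w 64.1 q6 0.6
delta tool [ 7.3 -3.3  7.9] turn -0.6
```

Call:
step_arm([
  [4,0,3,0],
  [0,0,0,0],
  [0,0,3,0],
  [0,0,0,0],
])

```text
time: 15.9
tool_pos: [0.5654, 0.3845, 0.0434]
tool_rot: [0.0, 0.746, 0.666, -0.007]
contact_force: [-0.3, -0.5, -2.4]
gripper_width: 0.753
```

Call:
step_arm([
  [0,0,2,0],
  [0,0,0,0],
])

```text
time: 16.1
tool_pos: [0.5658, 0.385, 0.0423]
tool_rot: [0.0, 0.746, 0.666, -0.006]
contact_force: [0.7, 0.5, -3.4]
gripper_width: 0.75
```

```bash
python3 go.py 560 387 38 -5.9
```

```text
t 16.1 tcp [565.8 385.   42.3] yaw -6.5 z-axis [-0.009 -0.009 -1.   ] F [ 0.7  0.5 -3.4] w 63.8 q6 0.6
delta tool [ 1.3 -6.   4.3] turn -0.6
```

Call:
step_arm([
  [0,0,3.5,0],
  [0,0,0,0],
])

```text
time: 16.3
tool_pos: [0.5658, 0.3851, 0.0388]
tool_rot: [0.001, 0.746, 0.666, -0.006]
contact_force: [0.1, -0.5, -2.2]
gripper_width: 0.751
```

Call:
step_arm([
  [0,0,2,0],
  [0,0,0,0],
])

```text
time: 16.5
tool_pos: [0.5663, 0.3854, 0.0375]
tool_rot: [0.001, 0.746, 0.666, -0.006]
contact_force: [-0.1, -0.5, -2.6]
gripper_width: 0.752
```

Call:
step_arm([
  [0,0,2,0],
  [0,0,0,0],
])

```text
time: 16.7
tool_pos: [0.5667, 0.3859, 0.0378]
tool_rot: [0.001, 0.746, 0.666, -0.005]
contact_force: [0.5, -0.6, -2.0]
gripper_width: 0.752
```

Call:
step_arm([
  [0,0,2.5,0],
  [0,0,0,0],
])

```text
time: 16.9
tool_pos: [0.5674, 0.3865, 0.0377]
tool_rot: [0.001, 0.746, 0.666, -0.004]
contact_force: [-0.4, 0.7, -2.1]
gripper_width: 0.755
```

```bash
for i in 1 2; do python3 go.py 560 387 38 -5.9; done
```

```text
t 16.9 tcp [567.4 386.5  37.7] yaw -6.4 z-axis [-0.006 -0.007 -1.   ] F [-0.4  0.7 -2.1] w 64.2 q6 0.6
delta tool [-0.4 -7.4 -0.3] turn -0.5
t 16.9 tcp [567.4 386.5  37.7] yaw -6.4 z-axis [-0.006 -0.007 -1.   ] F [-0.4  0.7 -2.1] w 64.2 q6 0.6
delta tool [-0.4 -7.4 -0.3] turn -0.5
```

Call:
step_arm([
  [0,0,2.5,0],
])

```text
time: 17.0
tool_pos: [0.5678, 0.387, 0.0372]
tool_rot: [0.0, 0.746, 0.666, -0.004]
contact_force: [-7.3, -3.1, 17.3]
gripper_width: 0.755
```

Contact confirmed (+17 N). Release and lift.

Call:
step_arm([
  [0,0,0,0],
  [0,0,0,0],
  [0,0,0,0],
  [0,0,-8,0],
  [0,0,-20,0],
  [0,0,-30,0],
  [0,0,-35,0],
  [0,0,-25,0],
], claw=100)

```text
time: 17.8
tool_pos: [0.5654, 0.3856, 0.1521]
tool_rot: [-0.001, 0.746, 0.666, -0.01]
contact_force: [1.0, 1.0, 0.4]
gripper_width: 0.998
```

```bash
python3 go.py 624.1 -87.2 160 -5.9
```

```text
t 17.8 tcp [565.4 385.6 152.1] yaw -6.5 z-axis [-0.016 -0.012 -1.   ] F [1.  1.  0.4] w 84.9 q6 0.6
delta tool [-463.3  111.4   -3.2] turn -0.6
```

Call:
step_arm([
  [-20,5,-2,-0.6],
  [-36,9,-2,0],
  [-45,11,-2,0],
  [-46,11,-2,0],
  [-46,11,0,0],
  [-46,11,0,0],
  [-46,11,0,0],
  [-46,11,0,0],
])

```text
time: 18.6
tool_pos: [0.617, 0.0447, 0.1751]
tool_rot: [0.002, 0.738, 0.674, -0.0]
contact_force: [0.1, 0.2, 0.3]
gripper_width: 1.0
```

Call:
step_arm([
  [-46,11,0,0],
  [-38,9,0,0],
  [-25,6,0,0],
  [-12,3,0,0],
  [-4,1,0,0],
  [0,0,0,0],
])

```text
time: 19.2
tool_pos: [0.636, -0.0937, 0.1785]
tool_rot: [0.004, 0.741, 0.671, 0.0]
contact_force: [0.2, 0.5, 0.9]
gripper_width: 1.0
```

```bash
python3 go.py 624.1 -87.2 110 -5.9
```

```text
t 19.2 tcp [636.  -93.7 178.5] yaw -5.6 z-axis [ 0.006 -0.005 -1.   ] F [0.2 0.5 0.9] w 85.0 q6 -0.16
delta tool [  5.6 -12.9  68.4] turn 0.3
```

Call:
step_arm([
  [3,-6,10,0.3],
  [2,-6,15,0],
  [0,0,15,0],
  [0,0,12,0],
  [0,0,6,0],
  [0,0,2,0],
  [0,0,0,0],
])

```text
time: 19.9
tool_pos: [0.6216, -0.081, 0.11]
tool_rot: [0.001, 0.741, 0.672, -0.001]
contact_force: [0.2, 0.5, 0.2]
gripper_width: 0.998
```

```bash
python3 go.py 624.1 -87.2 52 -5.9
```

```text
t 19.9 tcp [621.6 -81.  110. ] yaw -5.6 z-axis [ 0.001 -0.003 -1.   ] F [0.2 0.5 0.2] w 84.9 q6 -0.15
delta tool [-5.8  3.  58.1] turn 0.3
```

Call:
step_arm([
  [-5,2.5,0,0.3],
  [0,0,8,0],
  [0,0,12,0],
  [0,0,13,0],
  [0,0,12,0],
  [0,0,7,0],
  [0,0,3,0],
  [0,0,0,0],
])

```text
time: 20.7
tool_pos: [0.6246, -0.0876, 0.0507]
tool_rot: [0.002, 0.743, 0.67, -0.0]
contact_force: [0.3, 1.1, -0.4]
gripper_width: 0.998
```

```bash
python3 go.py 624.1 -87.2 52 -5.9
```

```text
t 20.7 tcp [624.6 -87.6  50.7] yaw -5.9 z-axis [ 0.002 -0.003 -1.   ] F [ 0.3  1.1 -0.4] w 84.9 q6 -0.15
delta tool [ 0.4 -0.6 -1.3] turn -0.0
```

Call:
step_arm([
  [0,0,0,0],
  [0,0,0,0],
  [0,0,0,0],
  [0,0,0,0],
  [0,0,0,0],
], claw=0)

```text
time: 21.2
tool_pos: [0.625, -0.0876, 0.0517]
tool_rot: [0.002, 0.743, 0.67, -0.0]
contact_force: [0.6, -0.1, -2.4]
gripper_width: 0.697
```

Call:
step_arm([
  [0,0,-6,0],
  [0,0,-15,0],
  [0,0,-25,0],
  [0,0,-30,0],
  [0,0,-25,0],
  [0,0,-15,0],
  [0,0,-5,0],
  [0,0,0,0],
])

```text
time: 22.0
tool_pos: [0.6241, -0.0869, 0.1816]
tool_rot: [0.003, 0.743, 0.67, 0.0]
contact_force: [0.4, 0.2, -2.0]
gripper_width: 0.697
```

```bash
python3 go.py 573 288 160 -5.9
```

```text
t 22.0 tcp [624.1 -86.9 181.6] yaw -5.9 z-axis [ 0.004 -0.004 -1.   ] F [ 0.4  0.2 -2. ] w 59.2 q6 -0.15
delta tool [367.7 -89.6  20.1] turn -0.0
```

Call:
step_arm([
  [15,-4,0,0],
  [28,-7,0,0],
  [38,-9,0,0],
  [42,-10,0,0],
  [42,-10,0,0],
  [42,-10,0,0],
  [42,-10,0,0],
  [42,-10,0,0],
])

```text
time: 22.8
tool_pos: [0.5754, 0.2204, 0.167]
tool_rot: [-0.005, 0.746, 0.666, -0.007]
contact_force: [0.9, 0.4, -1.8]
gripper_width: 0.699
```

Call:
step_arm([
  [34,-8,0,0],
  [24,-6,0,0],
  [12,-3,0,0],
  [4,-1,0,0],
  [0,0,0,0],
])

```text
time: 23.3
tool_pos: [0.5563, 0.3056, 0.158]
tool_rot: [-0.009, 0.742, 0.67, -0.014]
contact_force: [0.4, -0.8, -1.9]
gripper_width: 0.696
```

```bash
python3 go.py 573 286 54 -5.9
```

```text
t 23.3 tcp [556.3 305.6 158. ] yaw -5.9 z-axis [-0.032 -0.006 -0.999] F [ 0.4 -0.8 -1.9] w 59.2 q6 0.48
delta tool [-16.8  21.8 103.5] turn 0.0
```

Call:
step_arm([
  [-9,10,0,0],
  [-7,9,10,0],
  [0,0,25,0],
  [0,0,30,0],
  [0,0,20,0],
  [0,0,5,0],
  [0,0,0,0],
])

```text
time: 24.0
tool_pos: [0.5781, 0.2739, 0.063]
tool_rot: [-0.007, 0.747, 0.665, -0.014]
contact_force: [-0.0, 0.7, -2.1]
gripper_width: 0.691
```

```bash
python3 go.py 573 286 54 -5.9
```

```text
t 24.0 tcp [578.1 273.9  63. ] yaw -6.7 z-axis [-0.029 -0.009 -1.   ] F [-0.   0.7 -2.1] w 58.8 q6 0.44
delta tool [11.5 -6.2  9.1] turn -0.8
```

Call:
step_arm([
  [6,-3,1,0],
  [6,-2,3,0],
  [0,0,3,0],
  [0,0,0,0],
])

```text
time: 24.4
tool_pos: [0.5771, 0.2871, 0.0593]
tool_rot: [-0.005, 0.747, 0.664, -0.011]
contact_force: [0.2, 0.1, -2.0]
gripper_width: 0.695
```

```bash
python3 go.py 573 286 52 -5.9
```

```text
t 24.4 tcp [577.1 287.1  59.3] yaw -6.7 z-axis [-0.024 -0.006 -1.   ] F [ 0.2  0.1 -2. ] w 59.1 q6 0.46
delta tool [-1.5 -3.8  7.4] turn -0.8
```

Call:
step_arm([
  [0,0,3,0],
  [0,0,0,0],
  [0,0,4,0],
])

```text
time: 24.7
tool_pos: [0.5781, 0.288, 0.0541]
tool_rot: [-0.005, 0.747, 0.665, -0.009]
contact_force: [0.4, 0.3, -0.4]
gripper_width: 0.696
```

Call:
step_arm([
  [0,0,2.5,0],
])

```text
time: 24.8
tool_pos: [0.5778, 0.2881, 0.052]
tool_rot: [-0.005, 0.747, 0.665, -0.01]
contact_force: [-5.1, -1.0, 8.5]
gripper_width: 0.694
```

Call:
step_arm([
  [0,0,2.5,0],
])

```text
time: 24.9
tool_pos: [0.5779, 0.2882, 0.0519]
tool_rot: [-0.005, 0.747, 0.665, -0.01]
contact_force: [-8.4, -2.6, 18.4]
gripper_width: 0.692
```

Call:
step_arm([
  [0,0,0,0],
  [0,0,0,0],
  [0,0,0,0],
  [0,0,-8,0],
  [0,0,-20,0],
  [0,0,-30,0],
  [0,0,-35,0],
  [0,0,-25,0],
], claw=100)

```text
time: 25.7
tool_pos: [0.5783, 0.2877, 0.1701]
tool_rot: [-0.007, 0.747, 0.665, -0.014]
contact_force: [0.5, 1.3, 0.3]
gripper_width: 0.999
```

```bash
python3 - <<'E'
from h import *
im,w=shot("top","top1"); np.save("top1.npy",w)
cv2.imwrite("pics/top1c.png",cv2.resize(im[110:310,100:400,::-1],None,fx=2.6,fy=2.6,interpolation=cv2.INTER_CUBIC))
E
python3 go.py 616 -15.7 110 -5.9
```

```text
t 25.75 tcp [580.6 288.6 175.2] yaw -6.7 z-axis [-0.023 -0.006 -1.   ] F [0.9 0.8 2.7] w 85.2 q6 0.46
delta tool [-297.5   72.1   66.3] turn -0.8
```

View pics/top1c.png

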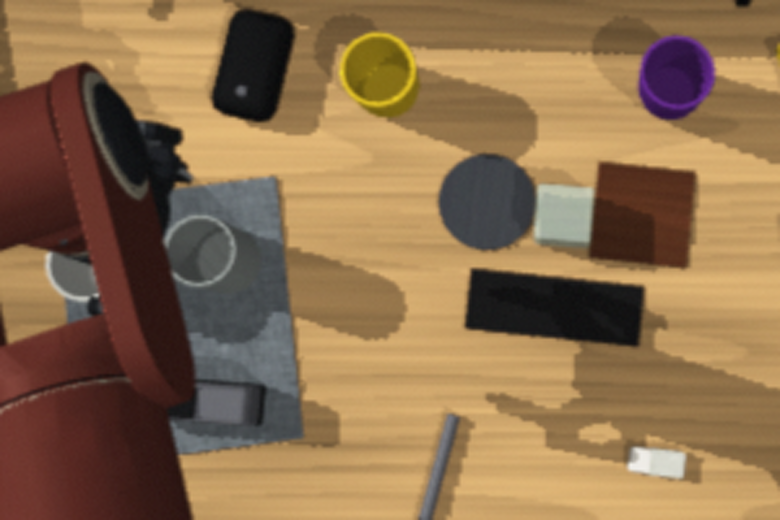

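The crop shows the pads bare: coaster (287,188), wood pad (347,193), strip (314,228). The pen cup and stapler stand upright on the mat, with the tumbler partly hidden by the arm. I'll measure the pads precisely now.

```bash
python3 - <<'E'
from h import *
im=cv2.imread("pics/top1.png")[...,::-1].astype(int); w=np.load("top1.npy")
def sel(b,f):
    l,t,r,bb=b; m=f(im[t:bb,l:r],w[t:bb,l:r]).astype(np.uint8)
    n,lab,st,_=cv2.connectedComponentsWithStats(m); k=1+np.argmax(st[1:,4]); v,u=np.nonzero(lab==k); return np.c_[u+l,v+t]
S=lambda a:a.sum(-1); sat=lambda a:a.max(-1)-a.min(-1)
def rep(n,p,z):
    q=ontoplane("top",p,z); print(n,rect(q),"mean",np.round(q.mean(0)*1000,1),len(q))
for th in(90,130): rep("strip",sel((270,208,360,248),lambda a,w:(S(a)<th)),.003)
rep("pw",sel((300,174,332,210),lambda a,w:(w[...,2]>.035)&(sat(a)<40)),.05)
p=sel((325,165,372,218),lambda a,w:(a[...,0]-a[...,2]>20)&(a[...,0]<120)&(a[...,1]<65)); rep("pad",p,.004)
p=sel((262,160,312,212),lambda a,w:(a[...,2]>=a[...,0]-2)&(S(a)<260)); rep("coaster",p,.004)
c,R=cv2.minEnclosingCircle((ontoplane("top",p,.004)*1000).astype(np.float32)); print("coaster circ",c,R)
# scene camera cross-check
c=camera_params("scene"); K=np.array(c["mtx"]);E=np.linalg.inv(np.array(c["extrinsics"]))
E
```

```text
strip (array([535.3,  -8.4]), array([154.3,  50.9]), 84.4) mean [535.4  -8.5] 1373
strip (array([535.6,  -8.2]), array([156.4,  52.9]), 84.4) mean [535.7  -8.4] 1460
pw (array([615.9, -15.7]), array([49.7, 50.1]), 85.9) mean [615.7 -15.6] 470
pad (array([621.3, -87.8]), array([88.4, 88.2]), 84.1) mean [621.1 -87.8] 1335
coaster (array([632. ,  54.6]), array([83.3, 82.9]), 45.5) mean [632.4  54.7] 992
coaster circ (632.5532836914062, 54.617427825927734) 42.987091064453125
```

Call:
step_arm([
  [-18,4,0,-0.8],
  [-32,7,0,0],
  [-42,10,0,0],
  [-42,10,0,0],
  [-42,10,0,0],
  [-42,10,0,0],
  [-36,9,0,0],
  [-24,6,0,0],
])

```text
time: 26.55
tool_pos: [0.6216, -0.0003, 0.1822]
tool_rot: [-0.002, 0.74, 0.673, -0.005]
contact_force: [1.0, 0.5, 0.4]
gripper_width: 0.999
```

Call:
step_arm([
  [-14,3,0,0],
  [-5,1,0,0],
  [0,0,0,0],
])

```text
time: 26.85
tool_pos: [0.624, -0.0231, 0.1824]
tool_rot: [-0.002, 0.741, 0.671, -0.005]
contact_force: [-0.9, -0.4, -0.2]
gripper_width: 1.0
```

```bash
python3 go.py 617 -15.7 70 -4.5
```

```text
t 26.85 tcp [624.  -23.1 182.4] yaw -5.7 z-axis [-0.01  -0.003 -1.   ] F [-0.9 -0.4 -0.2] w 85.0 q6 -0.05
delta tool [  7.1  -6.6 112.4] turn -1.2
```

Call:
step_arm([
  [2,-2,10,-1.2],
  [2,-2,18,0],
  [1,-1,25,0],
  [0,0,25,0],
  [0,0,18,0],
  [0,0,10,0],
  [0,0,2,0],
  [0,0,0,0],
])

```text
time: 27.65
tool_pos: [0.616, -0.0064, 0.0676]
tool_rot: [-0.004, 0.728, 0.686, -0.004]
contact_force: [-0.1, -0.4, 0.3]
gripper_width: 0.997
```

```bash
python3 go.py 617 -15.7 10 -4.5
```

```text
t 27.65 tcp [616.   -6.4  67.6] yaw -3.4 z-axis [-0.012  0.    -1.   ] F [-0.1 -0.4  0.3] w 84.7 q6 -0.07
delta tool [-9.2  2.2 57.6] turn 1.1
```

Call:
step_arm([
  [-8,1.5,0,1],
  [0,0,8,0],
  [0,0,14,0],
  [0,0,14,0],
  [0,0,12,0],
  [0,0,6,0],
  [0,0,1,0],
  [0,0,0,0],
])

```text
time: 28.45
tool_pos: [0.6182, -0.0155, 0.01]
tool_rot: [-0.003, 0.734, 0.679, -0.003]
contact_force: [0.5, 0.1, 0.9]
gripper_width: 1.002
```

```bash
python3 go.py 617 -15.7 10 -4.5
```

```text
t 28.45 tcp [618.2 -15.5  10. ] yaw -4.5 z-axis [-0.008 -0.    -1.   ] F [0.5 0.1 0.9] w 85.2 q6 -0.07
delta tool [-0.3 -1.2  0. ] turn 0.0
```

Call:
step_arm([
  [0,0,0,0],
  [0,0,0,0],
  [0,0,0,0],
  [0,0,0,0],
  [0,0,0,0],
  [0,0,0,0],
], claw=0)

```text
time: 29.05
tool_pos: [0.6187, -0.0154, 0.0111]
tool_rot: [-0.002, 0.734, 0.679, -0.003]
contact_force: [-0.4, 0.2, -1.6]
gripper_width: 0.578
```

Call:
step_arm([
  [0,0,-6,0],
  [0,0,-12,0],
  [0,0,-20,0],
  [0,0,-25,0],
  [0,0,-20,0],
  [0,0,-10,0],
  [0,0,0,0],
])

```text
time: 29.75
tool_pos: [0.6182, -0.0151, 0.1096]
tool_rot: [-0.003, 0.734, 0.679, -0.003]
contact_force: [0.1, -0.4, -3.3]
gripper_width: 0.583
```

```bash
python3 go.py 529.3 -309.2 90 -4.5
```

```text
t 29.75 tcp [618.2 -15.1 109.6] yaw -4.4 z-axis [-0.009 -0.    -1.   ] F [ 0.1 -0.4 -3.3] w 49.5 q6 -0.07
delta tool [-300.1  -65.6   20.4] turn 0.1
```

Call:
step_arm([
  [-12,-3,0,0],
  [-24,-5,0,0],
  [-34,-8,0,0],
  [-38,-8,0,0],
  [-38,-8,0,0],
  [-38,-8,0,0],
  [-36,-8,0,0],
  [-28,-6,0,0],
])

```text
time: 30.55
tool_pos: [0.5354, -0.2658, 0.1001]
tool_rot: [-0.01, 0.732, 0.682, -0.007]
contact_force: [-0.1, -0.2, -3.4]
gripper_width: 0.576
```

Call:
step_arm([
  [-20,-4,0,0],
  [-12,-3,0,0],
  [-5,-1,0,0],
  [0,0,0,0],
])

```text
time: 30.95
tool_pos: [0.5184, -0.3071, 0.0949]
tool_rot: [-0.014, 0.734, 0.679, -0.008]
contact_force: [-0.8, 0.2, -3.4]
gripper_width: 0.575
```

```bash
python3 go.py 529.3 -309.2 26 -4.5
```

```text
t 30.95 tcp [ 518.4 -307.1   94.9] yaw -4.5 z-axis [-0.031  0.009 -0.999] F [-0.8  0.2 -3.4] w 48.8 q6 -0.57
delta tool [-1.7 13.2 68.5] turn 0.0
```

Call:
step_arm([
  [-1,5,12,0],
  [0,5,22,0],
  [0,1,20,0],
  [0,0,8,0],
  [0,0,0,0],
])

```text
time: 31.45
tool_pos: [0.5299, -0.3038, 0.0279]
tool_rot: [-0.014, 0.732, 0.681, -0.008]
contact_force: [-0.2, 0.9, -2.7]
gripper_width: 0.577
```

```bash
python3 go.py 529.3 -309.2 26 -4.5
```

```text
t 31.45 tcp [ 529.9 -303.8   27.9] yaw -4.1 z-axis [-0.031  0.011 -0.999] F [-0.2  0.9 -2.7] w 49.1 q6 -0.56
delta tool [-5.5 -0.2  1.8] turn 0.4
```

Call:
step_arm([
  [-5,-0.5,-1,0],
  [0,0,0,0],
  [0,0,0,0],
])

```text
time: 31.75
tool_pos: [0.5303, -0.3087, 0.0303]
tool_rot: [-0.013, 0.732, 0.682, -0.008]
contact_force: [-0.2, 0.1, -3.5]
gripper_width: 0.575
```

```bash
python3 go.py 529.3 -309.2 26 -4.5
```

```text
t 31.75 tcp [ 530.3 -308.7   30.3] yaw -4.0 z-axis [-0.029  0.009 -1.   ] F [-0.2  0.1 -3.5] w 48.9 q6 -0.57
delta tool [-0.6 -0.9  4.3] turn 0.5
```

Call:
step_arm([
  [0,0,3,0],
])

```text
time: 31.85
tool_pos: [0.5312, -0.3095, 0.0288]
tool_rot: [-0.012, 0.732, 0.682, -0.007]
contact_force: [-0.3, -0.3, -3.8]
gripper_width: 0.578
```

Call:
step_arm([
  [0,0,2.5,0],
])

```text
time: 31.95
tool_pos: [0.5314, -0.3098, 0.0267]
tool_rot: [-0.011, 0.732, 0.682, -0.007]
contact_force: [0.0, -0.3, -3.5]
gripper_width: 0.574
```

```bash
python3 go.py 529.3 -309.2 26 -4.5
```

```text
t 31.95 tcp [ 531.4 -309.8   26.7] yaw -4.1 z-axis [-0.026  0.007 -1.   ] F [ 0.  -0.3 -3.5] w 48.8 q6 -0.57
delta tool [ 0.4 -2.1  0.8] turn 0.4
```

Call:
step_arm([
  [0,-1.5,2.5,0],
])

```text
time: 32.05
tool_pos: [0.5302, -0.3099, 0.0246]
tool_rot: [-0.011, 0.732, 0.682, -0.007]
contact_force: [1.0, 0.6, -2.7]
gripper_width: 0.578
```

Call:
step_arm([
  [0,0,2,0],
])

```text
time: 32.15
tool_pos: [0.5299, -0.3099, 0.0235]
tool_rot: [-0.012, 0.732, 0.682, -0.007]
contact_force: [-6.9, 4.7, 12.1]
gripper_width: 0.577
```

Call:
step_arm([
  [0,0,2,0],
])

```text
time: 32.25
tool_pos: [0.5299, -0.3099, 0.0236]
tool_rot: [-0.012, 0.732, 0.682, -0.007]
contact_force: [-6.4, 4.7, 13.4]
gripper_width: 0.579
```

Call:
step_arm([
  [0,0,0,0],
  [0,0,0,0],
  [0,0,0,0],
  [0,0,0,0],
  [0,0,-10,0],
  [0,0,-25,0],
  [0,0,-35,0],
  [0,0,-35,0],
], claw=100)

```text
time: 33.05
tool_pos: [0.5301, -0.309, 0.1279]
tool_rot: [-0.017, 0.732, 0.681, -0.008]
contact_force: [0.5, 0.2, 0.4]
gripper_width: 1.001
```

Call:
step_arm([
  [10,3,-20,0],
  [30,6,-10,0],
  [40,9,0,0],
  [42,9,0,0],
  [42,9,0,0],
  [42,9,0,0],
  [30,6,0,0],
  [15,3,0,0],
])

```text
time: 33.85
tool_pos: [0.6108, -0.0603, 0.1758]
tool_rot: [-0.005, 0.734, 0.679, -0.004]
contact_force: [-0.6, -0.3, 0.3]
gripper_width: 1.001
```

```bash
python3 - <<'E'
from h import *
im,w=shot("top","top2"); np.save("top2.npy",w)
cv2.imwrite("pics/top2c.png",cv2.resize(im[120:310,100:500,::-1],None,fx=2,fy=2,interpolation=cv2.INTER_CUBIC))
for l in("tumbler","pen_cup","stapler","paperweight"): print(l,[(np.round(b["box"]).tolist(),round(b["p"],2)) for b in boxes_of("top",l)])
E
python3 go.py 578 288 180 -5.9
```

```text
tumbler [([231.0, 125.0, 32.0, 32.0], 0.73), ([117.0, 195.0, 38.0, 31.0], 0.65), ([352.0, 126.0, 22.0, 8.0], 0.42)]
pen_cup [([158.0, 193.0, 40.0, 29.0], 0.59), ([431.0, 220.0, 28.0, 26.0], 0.36)]
stapler [([139.0, 253.0, 63.0, 18.0], 0.74)]
paperweight [([430.0, 222.0, 27.0, 23.0], 0.79)]
t 34.1 tcp [610.1 -63.8 175. ] yaw -4.7 z-axis [-0.015  0.001 -1.   ] F [-0.5 -0.1 -0.6] w 85.0 q6 -0.14
delta tool [348.  -60.6  -4.2] turn 1.2
```

View pics/top2c.png

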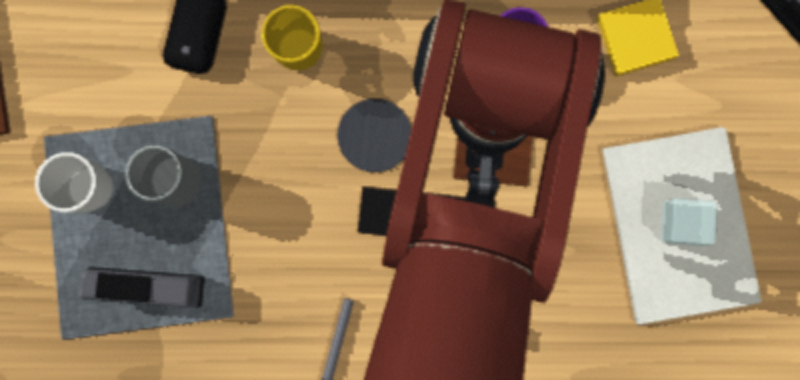

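All three stand upright on the mat: tumbler (133,211), pen cup (177,206), stapler (171,262). The cube is on the paper at (445,231).

```bash
python3 - <<'E'
from h import *
im=cv2.imread("pics/top2.png")[...,::-1].astype(int); w=np.load("top2.npy")
for n,b,z in(("tumbler",(110,185,156,230),.084),("pen",(157,185,200,230),.099)):
    for tol in(.008,.015): print(n,rim(im,w,b,z,tol))
def sel(b,f):
    l,t,r,bb=b; m=f(im[t:bb,l:r],w[t:bb,l:r]).astype(np.uint8)
    n,lab,st,_=cv2.connectedComponentsWithStats(m); k=1+np.argmax(st[1:,4]); v,u=np.nonzero(lab==k); return np.c_[u+l,v+t]
print("stapler",rect(ontoplane("top",sel((130,240,210,280),lambda a,w:w[...,2]>.045),.058)))
sat=lambda a:a.max(-1)-a.min(-1)
print("pw",rect(ontoplane("top",sel((425,212,470,252),lambda a,w:w[...,2]>.045),.062)))
print("paper",rect(ontoplane("top",sel((395,175,490,290),lambda a,w:(sat(a)<35)&(a.sum(-1)>300)),.012)))
E
```

```text
tumbler (array([567. , 385.8]), 33.6, 233)
tumbler (array([566.7, 384.9]), 34.6, 297)
pen (array([576.2, 286.7]), 30.7, 163)
pen (array([576.2, 285.8]), 31.6, 211)
stapler (array([451.9, 312.4]), array([125.4,  33.8]), 85.8)
pw (array([ 529.6, -307.5]), array([54.4, 50.3]), 85.7)
paper (array([ 528.1, -309.1]), array([210.9, 150.5]), 10.1)
```

```bash
python3 - <<'E'
from h import *
im=cv2.imread("pics/top2.png"); a=cv2.resize(im[235:295,125:215],None,fx=8,fy=8,interpolation=cv2.INTER_CUBIC)
s,w=shot("scene","scene2"); np.save("scene2.npy",w)
print(boxes_of("scene","stapler"))
cv2.imwrite("pics/stap.png",a)
cv2.imwrite("pics/scene2c.png",cv2.resize(s[190:310,390:530,::-1],None,fx=5,fy=5,interpolation=cv2.INTER_CUBIC))
E
```

```text
[{'box': [448.9, 204.2, 54.5, 33.9], 'p': 0.65}]
```

View pics/stap.png

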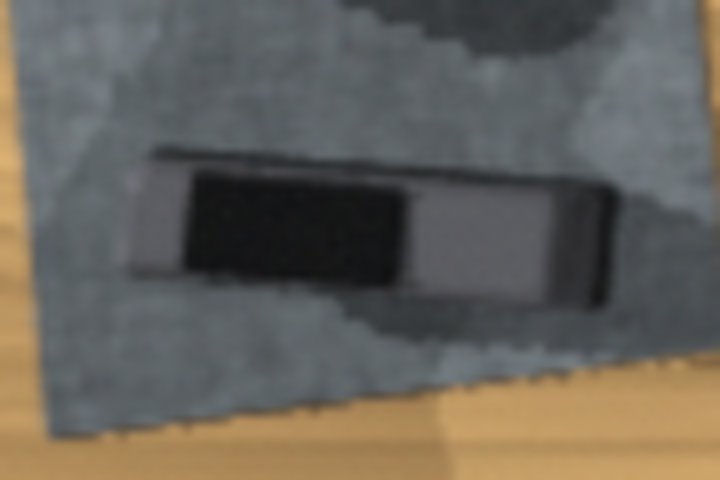

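View pics/scene2c.png

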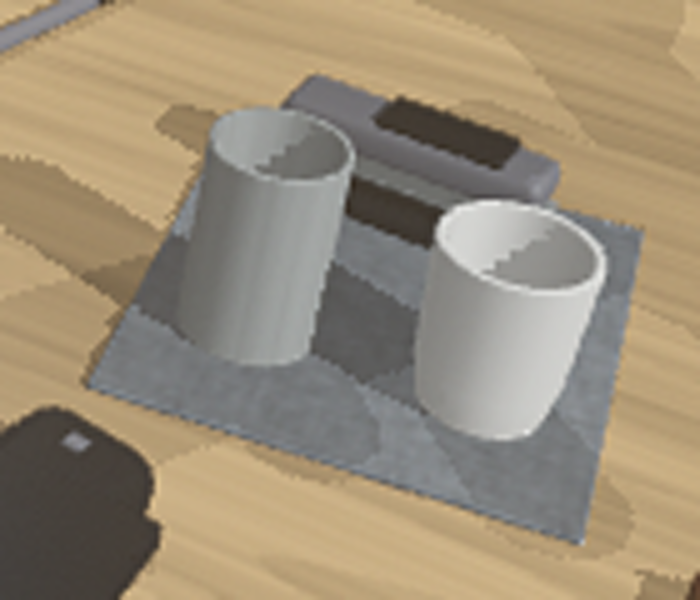

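Both crops show everything upright and inside the mat. The stapler's base end is at about (201.5,266) in the top picture. I'll use that to find its true centre.

```bash
python3 - <<'E'
from h import *
for u,v,z in((201.3,266,.014),(202,266,.005),(141,262,.05),(141.5,262,.045)): print(u,v,z,ontoplane("top",(u,v),z)*1000)
# from first image: stapler on strip, end edges of top row by height
w=np.load("top0.npy"); print(np.round(w[228,280:348:1,1]*1000)[[0,2,4,6,8,-10,-8,-6,-4,-2]], )
r=w[226:232,275:352,2]; print(np.round(np.nanmedian(r,0)*1000).astype(int))
print(np.round(np.nanmedian(w[226:232,275:352,1],0)*1000).astype(int))
w=np.load("top2.npy"); r=w[260:265,135:206,2]; print(np.round(np.nanmedian(r,0)*1000).astype(int)); print(np.round(np.nanmedian(w[260:265,135:206,1],0)*1000).astype(int))
E
python3 go.py 577.5 287.5 180 -5.9
```

```text
201.3 266 0.014 [[445.37181829 249.62857561]]
202 266 0.005 [[445.09845082 250.04373638]]
141 262 0.05 [[454.64544019 375.66307289]]
141.5 262 0.045 [[454.53343041 376.31855962]]
[ 70.  65.  60.  53.  49. -64. -70. -77. -82. -87.]
[ 0  2  0  0  0  1  0  3 11 14 36 56 55 55 56 55 55 55 56 58 60 59 58 58
 61 60 60 59 58 59 60 59 60 59 60 60 58 58 60 59 60 60 58 62 60 58 56 54
 56 54 55 55 55 55 55 57 54 57 54 56 56 56 56 55 54 47  4  4  3  4  4  3
  3 -1  1  0  0]
[ 82  79  77  75  72  70  68  65  62  60  56  53  51  49  46  44  42  40
  37  35  33  30  28  26  24  22  19  17  15  13  10   8   6   4   1  -1
  -3  -5  -8 -10 -12 -14 -17 -19 -21 -23 -26 -28 -30 -33 -35 -37 -39 -42
 -44 -46 -48 -51 -53 -55 -57 -60 -62 -64 -67 -69 -75 -77 -79 -82 -84 -87
 -89 -92 -94 -96 -99]
[ 5  5  4  4  3 53 54 58 55 56 55 57 57 58 60 59 61 60 62 60 58 61 60 60
 60 62 60 61 59 60 62 61 61 62 58 59 59 59 58 60 58 57 56 55 57 54 56 56
 57 56 56 57 56 56 56 56 57 56 55 55 53 50 48 35 27 14 13  3  2  4  4]
[405 403 401 399 397 377 374 371 369 367 365 362 360 357 355 353 350 348
 345 343 342 339 337 335 333 330 328 326 324 322 319 317 315 312 311 309
 306 304 302 300 298 296 294 292 289 288 285 283 281 279 276 274 272 270
 268 265 263 261 259 257 255 254 252 253 252 253 251 251 249 246 244]
t 34.2 tcp [610.  -64.1 174.9] yaw -4.7 z-axis [-0.015  0.001 -1.   ] F [-0.1  0.3 -0.4] w 85.1 q6 -0.14
delta tool [347.7 -61.3  -4.2] turn 1.2
```

Call:
step_arm([
  [15,-3,0,1.2],
  [28,-5,0,0],
  [38,-7,0,0],
  [40,-7,0,0],
  [40,-7,0,0],
  [40,-7,0,0],
  [40,-7,0,0],
  [38,-7,0,0],
])

```text
time: 35.0
tool_pos: [0.5926, 0.2122, 0.1749]
tool_rot: [-0.004, 0.751, 0.66, -0.006]
contact_force: [-0.3, 0.2, 0.2]
gripper_width: 1.002
```

Call:
step_arm([
  [30,-5,0,0],
  [18,-3,0,0],
  [8,-1,0,0],
  [0,0,0,0],
])

```text
time: 35.4
tool_pos: [0.5913, 0.2709, 0.1744]
tool_rot: [-0.004, 0.751, 0.66, -0.006]
contact_force: [0.2, -0.5, 0.4]
gripper_width: 0.999
```

```bash
python3 go.py 577.5 287 115 -5.9
```

```text
t 35.4 tcp [591.3 270.9 174.4] yaw -7.4 z-axis [-0.015 -0.002 -1.   ] F [ 0.2 -0.5  0.4] w 84.9 q6 0.44
delta tool [ 14.4 -14.9  59.5] turn -1.5
```

Call:
step_arm([
  [7,-7,8,-1.2],
  [6,-7,15,0],
  [0,0,15,0],
  [0,0,12,0],
  [0,0,5,0],
  [0,0,0,0],
  [0,0,0,0],
])

```text
time: 36.1
tool_pos: [0.5764, 0.281, 0.1118]
tool_rot: [-0.005, 0.746, 0.666, -0.009]
contact_force: [-0.1, -0.3, -0.1]
gripper_width: 0.998
```

```bash
python3 go.py 577.5 287 52 -5.9
```

```text
t 36.1 tcp [576.4 281.  111.8] yaw -6.5 z-axis [-0.02  -0.005 -1.   ] F [-0.1 -0.3 -0.1] w 84.8 q6 0.45
delta tool [ 6.6  1.6 59.7] turn -0.6
```

Call:
step_arm([
  [6,1.5,0,-0.5],
  [0,0,8,0],
  [0,0,12,0],
  [0,0,13,0],
  [0,0,12,0],
  [0,0,8,0],
  [0,0,4,0],
  [0,0,0,0],
])

```text
time: 36.9
tool_pos: [0.5781, 0.287, 0.05]
tool_rot: [-0.004, 0.743, 0.67, -0.009]
contact_force: [0.4, 0.5, 0.1]
gripper_width: 0.999
```

```bash
python3 go.py 577.5 287 52 -5.9
```

```text
t 36.9 tcp [578.1 287.   50. ] yaw -5.9 z-axis [-0.019 -0.005 -1.   ] F [0.4 0.5 0.1] w 84.9 q6 0.45
delta tool [-0.1 -0.7 -1.9] turn -0.0
```

Call:
step_arm([
  [0,0,0,0],
  [0,0,0,0],
  [0,0,0,0],
  [0,0,0,0],
  [0,0,0,0],
], claw=0)

```text
time: 37.4
tool_pos: [0.5784, 0.2872, 0.0509]
tool_rot: [-0.004, 0.743, 0.67, -0.008]
contact_force: [-0.8, -0.7, -1.1]
gripper_width: 0.693
```

Call:
step_arm([
  [0,0,-6,0],
  [0,0,-15,0],
  [0,0,-25,0],
  [0,0,-30,0],
  [0,0,-25,0],
  [0,0,-12,0],
  [0,0,-4,0],
  [0,0,0,0],
])

```text
time: 38.2
tool_pos: [0.5804, 0.2876, 0.1767]
tool_rot: [-0.004, 0.743, 0.67, -0.008]
contact_force: [-0.3, 0.3, -2.5]
gripper_width: 0.696
```

```bash
python3 go.py 622.2 -87.8 160 -5.9
```

```text
t 38.2 tcp [580.4 287.6 176.7] yaw -5.9 z-axis [-0.017 -0.005 -1.   ] F [-0.3  0.3 -2.5] w 59.2 q6 0.45
delta tool [-369.    80.6   17.7] turn -0.0
```

Call:
step_arm([
  [-12,3,0,0],
  [-22,5,0,0],
  [-32,7,0,0],
  [-38,8,0,0],
  [-40,9,0,0],
  [-40,9,0,0],
  [-40,9,0,0],
  [-38,8,0,0],
])

```text
time: 39.0
tool_pos: [0.6046, 0.0103, 0.1634]
tool_rot: [-0.01, 0.74, 0.672, -0.017]
contact_force: [1.2, 0.2, -2.2]
gripper_width: 0.694
```

Call:
step_arm([
  [-34,7,0,0],
  [-26,6,0,0],
  [-18,4,0,0],
  [-10,2,0,0],
  [-5,1,0,0],
  [0,0,0,0],
])

```text
time: 39.6
tool_pos: [0.6086, -0.0965, 0.1532]
tool_rot: [-0.016, 0.743, 0.669, -0.023]
contact_force: [0.2, 0.2, -1.1]
gripper_width: 0.696
```

```bash
python3 go.py 622.2 -87.8 75 -5.9
```

```text
t 39.6 tcp [608.6 -96.5 153.2] yaw -6.0 z-axis [-0.055 -0.007 -0.998] F [ 0.2  0.2 -1.1] w 59.1 q6 -0.16
delta tool [11.  16.9 77.3] turn -0.1
```

Call:
step_arm([
  [5,8,10,0],
  [5,8,25,0],
  [0,0,30,0],
  [0,0,12,0],
  [0,0,0,0],
  [0,0,0,0],
])

```text
time: 40.2
tool_pos: [0.6236, -0.082, 0.0714]
tool_rot: [-0.016, 0.741, 0.671, -0.022]
contact_force: [0.6, -0.2, -1.6]
gripper_width: 0.699
```

```bash
python3 go.py 622.2 -87.8 57 -5.9
```

```text
t 40.2 tcp [623.6 -82.   71.4] yaw -5.7 z-axis [-0.054 -0.005 -0.999] F [ 0.6 -0.2 -1.6] w 59.4 q6 -0.14
delta tool [-5.8 -0.1 14.5] turn 0.2
```

Call:
step_arm([
  [-5,0,3,0],
  [0,0,5,0],
  [0,0,6,0],
])

```text
time: 40.5
tool_pos: [0.6254, -0.0878, 0.0613]
tool_rot: [-0.013, 0.741, 0.671, -0.019]
contact_force: [-0.7, 0.5, -1.6]
gripper_width: 0.697
```

```bash
python3 go.py 623.5 -87.8 54 -5.9
```

```text
t 40.5 tcp [625.4 -87.8  61.3] yaw -5.6 z-axis [-0.046 -0.007 -0.999] F [-0.7  0.5 -1.6] w 59.2 q6 -0.14
delta tool [-0.2 -1.6  7.3] turn 0.3
```

Call:
step_arm([
  [0,-2,4,0],
  [0,0,3,0],
])

```text
time: 40.7
tool_pos: [0.6232, -0.088, 0.0543]
tool_rot: [-0.013, 0.741, 0.671, -0.019]
contact_force: [0.5, 0.7, -2.0]
gripper_width: 0.694
```

```bash
python3 go.py 623 -87.8 52 -5.9
```

```text
t 40.7 tcp [623.2 -88.   54.3] yaw -5.7 z-axis [-0.045 -0.007 -0.999] F [ 0.5  0.7 -2. ] w 59.0 q6 -0.15
delta tool [ 0.2 -0.1  2.3] turn 0.2
```

Call:
step_arm([
  [0,0,2,0],
  [0,0,2,0],
])

```text
time: 40.9
tool_pos: [0.623, -0.0882, 0.0513]
tool_rot: [-0.013, 0.741, 0.671, -0.019]
contact_force: [-6.2, 1.6, 12.0]
gripper_width: 0.695
```

```bash
python3 go.py 623 -87.8 52 -5.9
```

```text
t 40.9 tcp [623.  -88.2  51.3] yaw -5.7 z-axis [-0.046 -0.007 -0.999] F [-6.2  1.6 12. ] w 59.1 q6 -0.15
delta tool [ 0.4 -0.1 -0.7] turn 0.2
```

Call:
step_arm([
  [0,0,0,0],
  [0,0,0,0],
  [0,0,0,0],
  [0,-1,-10,0],
  [0,-1,-25,0],
  [0,-1,-35,0],
  [0,-1,-35,0],
  [0,-1,-20,0],
], claw=100)

```text
time: 41.7
tool_pos: [0.6223, -0.0864, 0.18]
tool_rot: [-0.015, 0.741, 0.671, -0.021]
contact_force: [0.4, -1.1, 0.2]
gripper_width: 0.997
```

```bash
python3 go.py 567.7 385.8 175 -5.9
```

```text
t 41.7 tcp [622.3 -86.4 180. ] yaw -5.7 z-axis [-0.051 -0.006 -0.999] F [ 0.4 -1.1  0.2] w 84.8 q6 -0.15
delta tool [ 464.6 -100.6    5.1] turn 0.2
```

Call:
step_arm([
  [20,-4,0,0.2],
  [35,-8,0,0],
  [45,-10,0,0],
  [47,-10,0,0],
  [47,-10,0,0],
  [47,-10,0,0],
  [47,-10,0,0],
  [45,-10,0,0],
])

```text
time: 42.5
tool_pos: [0.5909, 0.2576, 0.1952]
tool_rot: [-0.006, 0.746, 0.666, -0.013]
contact_force: [0.2, 0.3, 0.1]
gripper_width: 0.997
```

Call:
step_arm([
  [42,-9,0,0],
  [34,-8,0,0],
  [24,-5,0,0],
  [12,-3,0,0],
  [5,-1,0,0],
  [0,0,0,0],
])

```text
time: 43.1
tool_pos: [0.5757, 0.3877, 0.1998]
tool_rot: [-0.005, 0.743, 0.669, -0.01]
contact_force: [0.1, -0.2, -0.3]
gripper_width: 0.998
```

```bash
python3 go.py 567.7 385.8 110 -5.9
```

```text
t 43.1 tcp [575.7 387.7 199.8] yaw -6.1 z-axis [-0.021 -0.006 -1.   ] F [ 0.1 -0.2 -0.3] w 84.9 q6 0.59
delta tool [-2.1 -6.  90. ] turn -0.2
```

Call:
step_arm([
  [0,-2,10,-0.2],
  [0,-2,18,0],
  [0,-1,22,0],
  [0,0,20,0],
  [0,0,12,0],
  [0,0,4,0],
  [0,0,0,0],
])

```text
time: 43.8
tool_pos: [0.5684, 0.3797, 0.1045]
tool_rot: [-0.005, 0.745, 0.667, -0.013]
contact_force: [0.6, -0.1, 0.8]
gripper_width: 1.002
```

```bash
python3 go.py 567.7 385.8 37 -5.9
```

```text
t 43.8 tcp [568.4 379.7 104.5] yaw -6.3 z-axis [-0.025 -0.01  -1.   ] F [ 0.6 -0.1  0.8] w 85.1 q6 0.59
delta tool [ 6.8  0.3 67.4] turn -0.4
```

Call:
step_arm([
  [6,0.5,0,-0.4],
  [0,0,8,0],
  [0,0,14,0],
  [0,0,15,0],
  [0,0,14,0],
  [0,0,8,0],
  [0,0,4,0],
  [0,0,0,0],
])

```text
time: 44.6
tool_pos: [0.569, 0.386, 0.0374]
tool_rot: [-0.005, 0.742, 0.67, -0.011]
contact_force: [-0.0, 0.9, 0.5]
gripper_width: 0.999
```

```bash
python3 go.py 567.7 385.8 37 -5.9
```

```text
t 44.6 tcp [569.  386.   37.4] yaw -5.9 z-axis [-0.023 -0.009 -1.   ] F [-0.   0.9  0.5] w 84.9 q6 0.59
delta tool [-0.4 -1.3  0.4] turn 0.0
```

Call:
step_arm([
  [0,0,0,0],
  [0,0,0,0],
  [0,0,0,0],
  [0,0,0,0],
  [0,0,0,0],
], claw=0)

```text
time: 45.1
tool_pos: [0.5695, 0.3865, 0.0387]
tool_rot: [-0.004, 0.742, 0.67, -0.011]
contact_force: [-0.1, 0.1, -1.6]
gripper_width: 0.756
```

Call:
step_arm([
  [0,0,-6,0],
  [0,0,-15,0],
  [0,0,-25,0],
  [0,0,-30,0],
  [0,0,-25,0],
  [0,0,-12,0],
  [0,0,-4,0],
  [0,0,0,0],
])

```text
time: 45.9
tool_pos: [0.5722, 0.3872, 0.1647]
tool_rot: [-0.004, 0.742, 0.67, -0.01]
contact_force: [0.0, 0.2, -1.7]
gripper_width: 0.75
```

```bash
python3 go.py 633.4 54.6 145 -5.9
```

```text
t 45.9 tcp [572.2 387.2 164.7] yaw -5.9 z-axis [-0.02  -0.007 -1.   ] F [ 0.   0.2 -1.7] w 63.7 q6 0.59
delta tool [-324.4   95.3   20.8] turn 0.0
```

Call:
step_arm([
  [-14,4,-1,0],
  [-26,8,-1,0],
  [-36,10,-1,0],
  [-40,12,-1,0],
  [-42,12,-1,0],
  [-42,12,-1,0],
  [-40,12,-1,0],
  [-34,10,-1,0],
])

```text
time: 46.7
tool_pos: [0.6179, 0.0931, 0.1601]
tool_rot: [-0.008, 0.74, 0.672, -0.02]
contact_force: [0.0, 1.1, -2.3]
gripper_width: 0.756
```

Call:
step_arm([
  [-24,7,-1,0],
  [-14,4,-1,0],
  [-6,2,0,0],
  [0,0,0,0],
])

```text
time: 47.1
tool_pos: [0.6236, 0.0389, 0.1567]
tool_rot: [-0.011, 0.742, 0.669, -0.024]
contact_force: [0.4, 0.1, -1.0]
gripper_width: 0.753
```

```bash
python3 go.py 633.4 54.6 60 -5.9
```

```text
t 47.1 tcp [623.6  38.9 156.7] yaw -6.0 z-axis [-0.051 -0.015 -0.999] F [ 0.4  0.1 -1. ] w 64.0 q6 0.06
delta tool [18.6 12.8 95.8] turn -0.1
```

Call:
step_arm([
  [8,5,12,0],
  [8,6,25,0],
  [1,1,28,0],
  [0,0,12,0],
  [0,0,2,0],
  [0,0,0,0],
])

```text
time: 47.7
tool_pos: [0.6332, 0.0626, 0.0713]
tool_rot: [-0.013, 0.74, 0.672, -0.023]
contact_force: [-0.1, 0.3, -1.2]
gripper_width: 0.752
```

```bash
python3 go.py 634 54.6 45 -5.9
```

```text
t 47.7 tcp [633.2  62.6  71.3] yaw -5.5 z-axis [-0.052 -0.013 -0.999] F [-0.1  0.3 -1.2] w 63.9 q6 0.09
delta tool [-7.4  2.9 26.3] turn 0.4
```

Call:
step_arm([
  [-6.5,2.5,6,0.3],
  [0,0,8,0],
  [0,0,8,0],
  [0,0,4,0],
  [0,0,0,0],
])

```text
time: 48.2
tool_pos: [0.6364, 0.055, 0.0471]
tool_rot: [-0.01, 0.742, 0.67, -0.021]
contact_force: [0.3, -0.5, -1.7]
gripper_width: 0.752
```

```bash
python3 go.py 634 54.6 40 -5.9
```

```text
t 48.2 tcp [636.4  55.   47.1] yaw -5.8 z-axis [-0.045 -0.013 -0.999] F [ 0.3 -0.5 -1.7] w 63.9 q6 0.08
delta tool [-0.5 -2.1  7.2] turn 0.1
```

Call:
step_arm([
  [0,-2.5,4,0],
  [0,0,3,0],
])

```text
time: 48.4
tool_pos: [0.634, 0.055, 0.0406]
tool_rot: [-0.01, 0.742, 0.67, -0.021]
contact_force: [0.1, 0.1, -1.1]
gripper_width: 0.754
```

Call:
step_arm([
  [0,0,2,0],
])

```text
time: 48.5
tool_pos: [0.6339, 0.0549, 0.0385]
tool_rot: [-0.01, 0.742, 0.67, -0.021]
contact_force: [-2.1, -0.1, 8.2]
gripper_width: 0.756
```

Call:
step_arm([
  [0,0,1.5,0],
])

```text
time: 48.6
tool_pos: [0.634, 0.055, 0.0384]
tool_rot: [-0.01, 0.742, 0.67, -0.021]
contact_force: [-6.0, 0.4, 11.5]
gripper_width: 0.752
```

```bash
python3 go.py 633.8 54.6 38 -5.9
```

```text
t 48.6 tcp [634.   55.   38.4] yaw -5.8 z-axis [-0.044 -0.013 -0.999] F [-6.   0.4 11.5] w 63.9 q6 0.08
delta tool [-0.4 -0.2  0.5] turn 0.1
```

In contact at the right place; release and retreat toward the stapler.

Call:
step_arm([
  [0,0,0,0],
  [0,0,0,0],
  [0,0,0,0],
  [0,-1,-10,0],
  [0,-1,-25,0],
  [0,-1,-35,0],
  [0,0,-35,0],
  [0,0,-15,0],
], claw=100)

```text
time: 49.4
tool_pos: [0.6353, 0.057, 0.1626]
tool_rot: [-0.011, 0.742, 0.67, -0.022]
contact_force: [0.9, 0.1, 1.3]
gripper_width: 1.0
```

```bash
python3 go.py 452.5 317 130 -5.9
```

```text
t 49.4 tcp [635.3  57.  162.6] yaw -5.8 z-axis [-0.047 -0.013 -0.999] F [0.9 0.1 1.3] w 85.0 q6 0.08
delta tool [ 240.8 -206.6   37.8] turn 0.1
```

Call:
step_arm([
  [15,-13,0,0],
  [27,-23,0,0],
  [34,-29,0,0],
  [36,-31,0,0],
  [36,-31,0,0],
  [34,-29,0,0],
  [26,-22,0,0],
  [16,-14,0,0],
])

```text
time: 50.2
tool_pos: [0.4549, 0.3084, 0.1613]
tool_rot: [-0.013, 0.743, 0.668, -0.025]
contact_force: [0.0, -0.2, -0.0]
gripper_width: 0.998
```

Call:
step_arm([
  [8,-7,5,0],
  [3,-3,10,0],
  [0,0,5,0],
  [0,0,0,0],
])

```text
time: 50.6
tool_pos: [0.4392, 0.3214, 0.1353]
tool_rot: [-0.014, 0.742, 0.67, -0.028]
contact_force: [0.6, -0.2, 0.2]
gripper_width: 1.002
```

```bash
python3 go.py 452.5 317 90 -6.2
```

```text
t 50.6 tcp [439.2 321.4 135.3] yaw -5.8 z-axis [-0.06  -0.018 -0.998] F [ 0.6 -0.2  0.2] w 85.2 q6 0.59
delta tool [-1.9 16.3 44.4] turn 0.4
```

Call:
step_arm([
  [-20,5,0,0],
  [-38,8,0,0],
  [-47,10,0,0],
  [-47,10,0,0],
  [-47,10,0,0],
  [-47,10,0,0],
  [-38,8,0,0],
  [-20,5,0,0],
])

```text
time: 51.4
tool_pos: [0.4767, -0.0036, 0.1379]
tool_rot: [-0.012, 0.744, 0.667, -0.029]
contact_force: [0.6, 0.3, -0.7]
gripper_width: 1.0
```

```bash
python3 go.py 452.5 317 90 -6.2
```

```text
t 51.4 tcp [476.7  -3.6 137.9] yaw -6.2 z-axis [-0.059 -0.02  -0.998] F [ 0.6  0.3 -0.7] w 85.0 q6 -0.03
delta tool [317.3 -56.2  42.8] turn -0.0
```

Call:
step_arm([
  [20,-5,0,0],
  [40,-9,0,0],
  [47,-10,0,0],
  [47,-10,0,0],
  [47,-10,0,0],
  [47,-10,0,0],
  [38,-8,0,0],
  [20,-3,0,0],
])

```text
time: 52.2
tool_pos: [0.4562, 0.3028, 0.1336]
tool_rot: [-0.009, 0.755, 0.655, -0.027]
contact_force: [0.3, -0.9, 0.1]
gripper_width: 1.001
```

```bash
python3 go.py 452.5 317 90 -6.2
```

```text
t 52.2 tcp [456.2 302.8 133.6] yaw -8.2 z-axis [-0.053 -0.021 -0.998] F [ 0.3 -0.9  0.1] w 85.1 q6 0.59
delta tool [14.8 -3.5 43.4] turn -2.0
```

Call:
step_arm([
  [31,35,0,-2],
  [31,35,0,0],
  [31,35,0,0],
  [0,0,0,0],
])

```text
time: 52.6
tool_pos: [0.5748, 0.3838, 0.1195]
tool_rot: [-0.01, 0.744, 0.668, -0.03]
contact_force: [1.0, -0.8, -0.8]
gripper_width: 0.999
```

```bash
python3 go.py 452.5 317 90 -6.2
```

```text
t 52.6 tcp [574.8 383.8 119.5] yaw -6.2 z-axis [-0.059 -0.025 -0.998] F [ 1.  -0.8 -0.8] w 84.9 q6 0.59
delta tool [ -78.5 -112.5   38.3] turn -0.0
```

Call:
step_arm([
  [-5,-9,0,0],
  [-10,-16,0,0],
  [-13,-21,0,0],
  [-13,-21,0,0],
  [-13,-20,0,0],
  [-10,-14,0,0],
  [-5,-8,0,0],
  [-2,-3,0,0],
])

```text
time: 53.4
tool_pos: [0.4475, 0.3134, 0.1274]
tool_rot: [-0.01, 0.747, 0.664, -0.032]
contact_force: [0.3, 0.3, -0.5]
gripper_width: 1.001
```

```bash
python3 go.py 452.5 317 90 -6.2
```

```text
t 53.4 tcp [447.5 313.4 127.4] yaw -6.8 z-axis [-0.061 -0.027 -0.998] F [ 0.3  0.3 -0.5] w 85.1 q6 0.59
delta tool [ 5.4  6.7 36.9] turn -0.6
```

Call:
step_arm([
  [4,4,8,-0.5],
  [0,0,15,0],
  [0,0,18,0],
  [0,0,12,0],
  [0,0,5,0],
  [0,0,0,0],
])

```text
time: 54.0
tool_pos: [0.4496, 0.3152, 0.0636]
tool_rot: [-0.01, 0.744, 0.667, -0.031]
contact_force: [0.9, -0.3, -0.7]
gripper_width: 1.002
```

```bash
python3 go.py 451.5 316.5 23 -6.2
```

```text
t 54.0 tcp [449.6 315.2  63.6] yaw -6.4 z-axis [-0.061 -0.026 -0.998] F [ 0.9 -0.3 -0.7] w 85.1 q6 0.58
delta tool [ 2.8  4.  40.4] turn -0.2
```

Call:
step_arm([
  [2,3.5,5,0],
  [0.5,0.5,10,0],
  [0,0,12,0],
  [0,0,8,0],
  [0,0,5,0],
  [0,0,1,0],
  [0,0,0,0],
])

```text
time: 54.7
tool_pos: [0.4525, 0.3168, 0.0193]
tool_rot: [-0.01, 0.744, 0.667, -0.031]
contact_force: [0.3, -0.7, -0.7]
gripper_width: 0.996
```

```bash
python3 go.py 451.5 316.5 23 -6.2
```

```text
t 54.7 tcp [452.5 316.8  19.3] yaw -6.3 z-axis [-0.06  -0.026 -0.998] F [ 0.3 -0.7 -0.7] w 84.7 q6 0.58
delta tool [-0.5 -1.2 -3.6] turn -0.1
```

Call:
step_arm([
  [0,-1,-4,0],
  [0,0,0,0],
])

```text
time: 54.9
tool_pos: [0.4521, 0.3172, 0.0242]
tool_rot: [-0.01, 0.744, 0.667, -0.03]
contact_force: [0.3, -0.1, -0.0]
gripper_width: 1.0
```

Call:
step_arm([
  [0,0,0,0],
  [0,0,0,0],
  [0,0,0,0],
  [0,0,0,0],
  [0,0,0,0],
  [0,0,0,0],
], claw=0)

```text
time: 55.5
tool_pos: [0.4531, 0.3179, 0.026]
tool_rot: [-0.01, 0.744, 0.667, -0.029]
contact_force: [-0.6, -0.9, 0.6]
gripper_width: 0.39
```

```bash
python3 go.py 451.5 316.5 23 -6.2
```

```text
t 55.5 tcp [453.1 317.9  26. ] yaw -6.3 z-axis [-0.056 -0.024 -0.998] F [-0.6 -0.9  0.6] w 33.2 q6 0.58
delta tool [-1.5 -1.3  3.1] turn -0.1
```

Call:
step_arm([
  [0,0,-6,0],
  [0,0,-15,0],
  [0,0,-22,0],
  [0,0,-25,0],
  [0,0,-18,0],
  [0,0,-8,0],
  [0,0,0,0],
])

```text
time: 56.2
tool_pos: [0.457, 0.3193, 0.1248]
tool_rot: [-0.01, 0.744, 0.667, -0.031]
contact_force: [0.7, -0.1, -2.4]
gripper_width: 0.394
```

```bash
python3 go.py 536.3 -7.4 100 -5.8
```

```text
t 56.2 tcp [457.  319.3 124.8] yaw -6.3 z-axis [-0.059 -0.026 -0.998] F [ 0.7 -0.1 -2.4] w 33.5 q6 0.58
delta tool [-315.2  116.1   28.5] turn -0.5
```

Call:
step_arm([
  [-12,4,0,-0.4],
  [-24,9,0,0],
  [-34,12,0,0],
  [-40,14,-1,0],
  [-40,14,-1,0],
  [-40,14,-1,0],
  [-38,14,-1,0],
  [-32,12,0,0],
])

```text
time: 57.0
tool_pos: [0.5187, 0.0393, 0.1227]
tool_rot: [-0.014, 0.738, 0.673, -0.038]
contact_force: [0.7, 0.5, -2.2]
gripper_width: 0.385
```

Call:
step_arm([
  [-24,9,0,0],
  [-14,5,0,0],
  [-7,3,0,0],
  [0,0,0,0],
])

```text
time: 57.4
tool_pos: [0.5279, -0.0161, 0.118]
tool_rot: [-0.017, 0.741, 0.67, -0.041]
contact_force: [-0.1, 0.6, -2.8]
gripper_width: 0.39
```

```bash
python3 go.py 536.3 -7.4 60 -5.8
```

```text
t 57.4 tcp [527.9 -16.1 118. ] yaw -5.8 z-axis [-0.084 -0.03  -0.996] F [-0.1  0.6 -2.8] w 33.1 q6 -0.04
delta tool [11.7 12.1 56.8] turn -0.0
```

Call:
step_arm([
  [4,4,8,0],
  [4,4,18,0],
  [3,3,22,0],
  [0,0,16,0],
  [0,0,5,0],
  [0,0,0,0],
])

```text
time: 58.0
tool_pos: [0.5324, -0.0022, 0.0418]
tool_rot: [-0.019, 0.739, 0.673, -0.042]
contact_force: [0.8, -0.2, -2.2]
gripper_width: 0.393
```

```bash
python3 go.py 535.7 -7.4 30 -5.8
```

```text
t 58.0 tcp [532.4  -2.2  41.8] yaw -5.4 z-axis [-0.087 -0.028 -0.996] F [ 0.8 -0.2 -2.2] w 33.4 q6 -0.01
delta tool [-4.4  4.8 11.6] turn 0.4
```

Call:
step_arm([
  [-4,4.5,2,0.4],
  [0,0,4,0],
  [0,0,3,0],
  [0,0,0,0],
])

```text
time: 58.4
tool_pos: [0.5378, -0.0066, 0.034]
tool_rot: [-0.017, 0.741, 0.67, -0.041]
contact_force: [-1.2, -0.2, -2.4]
gripper_width: 0.39
```

```bash
python3 go.py 535.7 -7.4 28 -5.8
```

```text
t 58.4 tcp [537.8  -6.6  34. ] yaw -5.8 z-axis [-0.084 -0.029 -0.996] F [-1.2 -0.2 -2.4] w 33.1 q6 -0.01
delta tool [-0.8 -1.5  6.2] turn 0.0
```

Call:
step_arm([
  [-1,-1.5,3,0],
  [0,0,3,0],
])

```text
time: 58.6
tool_pos: [0.5365, -0.0079, 0.0291]
tool_rot: [-0.016, 0.741, 0.67, -0.04]
contact_force: [-0.7, -0.3, -3.0]
gripper_width: 0.396
```

Call:
step_arm([
  [0,0,2,0],
])

```text
time: 58.7
tool_pos: [0.5364, -0.0081, 0.027]
tool_rot: [-0.016, 0.741, 0.67, -0.04]
contact_force: [-0.0, -0.4, -3.1]
gripper_width: 0.388
```

Call:
step_arm([
  [0,0,2,0],
])

```text
time: 58.8
tool_pos: [0.5362, -0.0083, 0.0253]
tool_rot: [-0.016, 0.741, 0.67, -0.04]
contact_force: [-5.0, 1.5, 13.7]
gripper_width: 0.392
```

```bash
python3 go.py 535.7 -7.4 25 -5.8
```

```text
t 58.8 tcp [536.2  -8.3  25.3] yaw -5.8 z-axis [-0.081 -0.029 -0.996] F [-5.   1.5 13.7] w 33.3 q6 -0.02
delta tool [ 0.9 -0.6  0.3] turn -0.0
```

Call:
step_arm([
  [0,0,0,0],
  [0,0,0,0],
  [0,0,0,0],
  [0,0,0,0],
  [0,-1,-10,0],
  [0,-2,-25,0],
  [0,-3,-35,0],
  [0,-3,-35,0],
], claw=100)

```text
time: 59.6
tool_pos: [0.5326, -0.0039, 0.1306]
tool_rot: [-0.02, 0.741, 0.67, -0.043]
contact_force: [0.8, 0.3, -1.0]
gripper_width: 1.001
```

Call:
step_arm([
  [20,-8,-10,0],
  [36,-12,0,0],
  [46,-14,0,0],
  [46,-14,0,0],
  [46,-14,0,0],
  [46,-14,0,0],
  [36,-10,0,0],
  [20,-6,0,0],
])

```text
time: 60.4
tool_pos: [0.4778, 0.3092, 0.155]
tool_rot: [-0.011, 0.744, 0.668, -0.032]
contact_force: [-0.0, -0.1, 0.3]
gripper_width: 0.999
```

```bash
python3 - <<'E'
from h import *
print(state()["time"],state()["tool_pos"])
im,w=shot("top","top3"); np.save("top3.npy",w)
cv2.imwrite("pics/top3c.png",cv2.resize(im[120:270,225:495,::-1],None,fx=2.9,fy=2.9,interpolation=cv2.INTER_CUBIC))
I=im.astype(int)
def sel(b,f):
    l,t,r,bb=b; m=f(I[t:bb,l:r],w[t:bb,l:r]).astype(np.uint8)
    n,lab,st,_=cv2.connectedComponentsWithStats(m); k=1+np.argmax(st[1:,4]); v,u=np.nonzero(lab==k); return np.c_[u+l,v+t]
for n,b,z in(("tumbler",(264,160,306,206),.084),("pen",(329,165,370,210),.099)): print(n,rim(im,w,b,z,.008))
print("stapler",rect(ontoplane("top",sel((276,208,352,248),lambda a,w:w[...,2]>.045),.057)))
print("strip",rect(ontoplane("top",sel((270,208,360,248),lambda a,w:(a.sum(-1)<100)),.003)))
print("pw",rect(ontoplane("top",sel((425,212,470,252),lambda a,w:w[...,2]>.045),.062)))
print(np.round(np.nanmedian(w[226:232,275:352,2],0)*1000).astype(int)); print(np.round(np.nanmedian(w[226:232,275:352,1],0)*1000).astype(int))
E
```

```text
60.4 [0.47783267 0.30920723 0.15495448]
tumbler (array([631.1,  55.9]), 33.0, 182)
pen (array([620.1, -87.1]), 30.1, 136)
stapler (array([534.3, -10.2]), array([123.4,  33.7]), 86.2)
strip (array([535.8,  -8.2]), array([155.9,  52.2]), 84.4)
pw (array([ 529.5, -307.7]), array([54. , 50.5]), 85.7)
[-2  0  0  0  1  3  2  4  3  4 13 24 53 54 55 53 54 54 55 55 56 57 59 59
 58 58 58 59 59 59 59 60 60 59 60 60 59 58 61 59 57 58 58 57 59 60 58 58
 54 56 56 55 54 57 58 57 57 56 56 55 54 53 56 55 56 55 50  4  4  3  3  4
  0  3  1  1  0]
[ 82  79  77  75  72  70  67  65  63  60  58  55  51  49  46  44  42  40
  37  35  33  31  28  26  24  22  19  17  15  13  10   8   6   4   1  -1
  -3  -5  -8 -10 -12 -14 -17 -19 -21 -23 -26 -28 -30 -33 -35 -37 -39 -42
 -44 -46 -48 -51 -53 -55 -58 -60 -62 -64 -66 -69 -71 -77 -79 -82 -84 -86
 -89 -91 -94 -96 -99]
```

View pics/top3c.png

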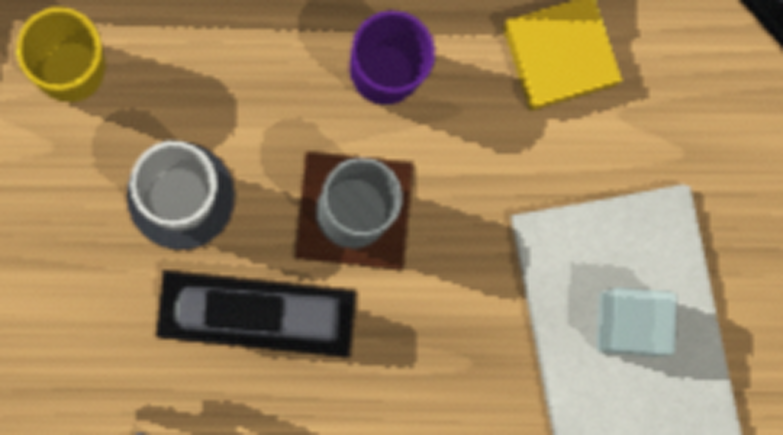

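Call:
step_arm([
  [0,0,0,0],
  [0,0,0,0],
  [0,0,0,0],
])

```text
time: 60.75
tool_pos: [0.4774, 0.3114, 0.1566]
tool_rot: [-0.012, 0.743, 0.669, -0.031]
contact_force: [-0.1, 0.8, 0.4]
gripper_width: 0.998
```

```bash
python3 - <<'E'
from h import *
s,w=shot("scene","scene3"); cv2.imwrite("pics/scene3c.png",cv2.resize(s[140:270,190:400,::-1],None,fx=3.5,fy=3.5,interpolation=cv2.INTER_CUBIC))
E
```

```text
(no output)
```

View pics/scene3c.png

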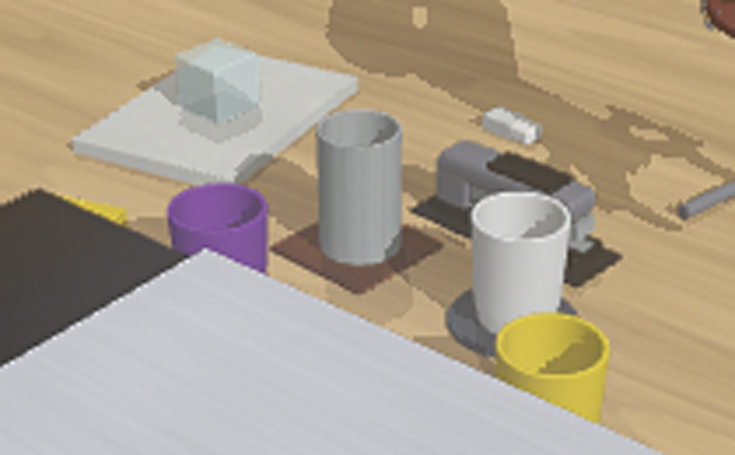

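The scene view shows all four upright and in place: tumbler on the coaster, pen cup on the wood pad, stapler on the strip, cube on the paper. The robot is clear of everything.

```bash
python3 -c "
from plant import job_done; print(job_done())"
```

```text
the job is handed in; nothing more can be done
None
```

The job is done and handed in at about 61 s. The stapler, tumbler and pen cup went onto the felt mat, the paperweight went onto the paper stack while all three waited there, and then each went back to its own pad.

Last checks, from the top camera:

| Thing | Distance from the middle of its place |
|---|---|
| Tumbler on coaster | about 1.7 mm |
| Pen cup on wood pad | about 1.4 mm |
| Paperweight on paper stack | about 2 mm |
| Stapler on strip | about 1.5 mm across; under 1 mm lengthwise |

The scene camera showed all four upright and the gripper clear. The highest force I read was about 18 N, while pressing things down to set them.

Two readings disagreed or drifted:
- **Stapler angle:** the camera reads the stapler about 2° off the strip. It read the same at the start and stayed about 2° off the jaw angle after each placing, so I put it down to the stapler's shape. By the jaws it lies within about 0.3° of the strip.
- **Gripper tilt:** the tool drifted up to about 5° from vertical on the return trips, and a fast back-and-forth move did not cure it. Each return was set down with a relative tilt of about 1.5°, so the pieces settled by about 1 mm on release.

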